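# Rake out a stepped stone joint and cover it with lapped terracotta slips

### The arm

A 6-joint arm with a two-finger parallel gripper is mounted at the origin on a cart in front of the work surface, level with it; the furniture and walls round the work are solid. World frame = base frame: x ahead of the robot, y to its left, z up, the work surface at z = 0. Lengths are in m, angles in degrees, forces in N, time in s.
With the tool pointing down it reaches from about 0.375 to 0.9 m from the base axis. Payload 3.1 kg.
Tool frame: the origin (TCP) lies on the centre line of the jaws, within the pads' length; the fingertips stand 25 mm ahead of it and the grasp point (between the pads) lies 6 mm ahead of it; z points along the fingers, y is the line along which they close (so a half turn about z gives the same grasp; the last joint's range is limited). The gripper opens to 87 mm and grips with 3 to 60 N. Pads are 19 mm wide; open, the fingers measure 117 mm over their backs; the gripper's body (75 mm by 190 mm) begins 51 mm behind the grasp point.
Start: joints at [-76.175, 30.224, 82.088, -0, 67.689, -10.227], TCP at [0.255, -0.571, 0.248] pointing down, gripper open.
Joint ranges: [-176.69, 176.69], [-43.24, 126.21], [12.49, 139.97], [-82, 262], [0, 151.66], [-163.58, 163.58]. Speed limits (degrees/s): [159.86, 159.86, 180, 180, 180, 180].

### API

Orientations are given as a 3x3 rotation matrix whose columns are the frame's x, y, z axes.
In Python, from rig import read_state, capture, camera_params, hand_in gives the robot as it stands.
- The arm moves only by the tool apply_moves, never from a script. Its argument "rows" is a list of rows, each an object of numbers: "x", "y", "z": the shift along the tool's x, y, z in mm; "rx", "ry", "rz": the turn, a rotation vector about the tool's x, y, z in units of 6 degrees (1.0 is 6 degrees); "claw": the closure in counts, from 0 (fully open) to 255 (shut). A call has 1 to 10 rows; each row is the pose to reach, as a shift and turn from the pose commanded when the call began, along the tool's axes at that moment; what a row does not reach only later rows make up. A row lasts 1/8 s, in which the tool goes at most 62.5 mm and 10.7 degrees, less where a joint would pass 70% of its speed; a pose out of reach is approached as far as the arm can. A call with a gripper value outside its range is refused whole. The fingers move at their own pace and stop on an object; the grip force is fixed at half the most. Time passes only in rows, so rows that repeat a pose let the fingers close. It gives the time, the measured TCP pose, the force, the opening and the grip force at its end, in the units of the state.
- read_state(): the state, without advancing time (a new reading comes with each control period).
- capture(name): name is "side" or "top" or "wrist"; returns (picture, depth): 400x640x3 uint8, red, green, blue; 400x640 float32, m along the optical axis (not along the pixel's ray), 0 where there is no reading.
- camera_params(name): a dict with "fx", "fy", "cx", "cy" (pixels), "xyz" and "orientation" of the camera in the world. Camera axes: x right, y up, looking along -z (the intrinsics and any distortion apply to the point x, -y, -z); pixel columns grow to the right and rows downward; lengths in m; the calibration is good to about 2 mm. A picture is of the moment at which its call begins: read the wrist's pose just before it. camera_params takes no time and is no camera call; for the wrist camera it gives the pose at the moment of the call.
- hand_in(): hands the job in; it is judged then, once.
The state is a dict: "time_s": time; "joint_positions": joint angles; "qvel": joint speeds; "tau": joint torques, N m; "position": TCP position; "tcp_rot": TCP orientation; "force": force on the tool from outside, world axes, zero at the start; "moment": the same for the moment, N m; "opening": opening from 0.0 (shut) to 1.0 (fully open); "grasp_force": force on a finger pad.
Only numpy, scipy, OpenCV 4.12 (cv2) and the standard library are available. Lean on these libraries where they do the work, as an engineer would, in place of code of your own. Each camera call takes 0.05 s, during which the arm holds its last target. There are 200 camera calls.

### The job

Take the joint raker from its stand and draw its point slowly, at 2 to 3 cm a second, down in the groove between the two pale stone slabs, from the batten along the first straight, across the step and on to the far end; then put the raker back in its stand, fully home. After that cover the joint with all the terracotta slips in one straight row along the tray, lapped like roof shingles: the first leans with its back end on the batten, each next one lies by about a third of its length on the one before, front end down on the floor towards the far end, every slip square to the tray and centred across it so that it hides the joint. Leave the other tools alone.

Things in the scene. Friction and masses are not known exactly. Their poses are not given: they have to be found in the camera images.
- raker: joint raker (stylus): steel point with a round orange handle, 124 mm tall, 60 g. Origin at the tip of its point, z axis up along the handle. Tip 4 to 5 mm thick, round shaft 13 mm (22 to 60 mm above the tip), brass collar 28 mm (60 to 64 mm), handle 18 mm in diameter (64 to 124 mm above the tip), gripped from above. Starts upright in the stand, its collar resting on the stand
- stand: fixed dark wooden block, 64 x 64 x 70 mm (foot 84 x 84 x 8 mm), with one upright through hole of 21 mm in the middle of its top; origin centre of underside. The raker lives in the hole: seated, its collar rests on the block and its tip is 10 mm above the table
- stand_seat (a point): centre of the stand's hole at its top, 70 mm above the table
- tray: fixed jointing tray, 276 x 166 mm; origin centre of underside, x along the row from batten end to far end, z up. Heights over the table: rim (8 mm thick) 22, floor of two pale stone slabs 14 mm; floor spans x +-130, y +-75 mm. Pale wooden starter batten across the floor, x -130 to -102 mm, 8 mm above the floor. Dark stepped groove between the slabs, 10 mm wide, 6 mm deep, bottom 8 mm over the table
- seam_start (a point): point on the groove's bottom and centre line, 10 mm from the batten (tray x -92, y -8 mm). The groove runs straight from the batten along y = -8 mm to seam_corner1, across to seam_corner2, then along y = +8 mm to the far rim
- seam_corner1 (a point): groove bottom, centre line, first corner of the step
- seam_corner2 (a point): groove bottom, centre line, second corner of the step, 16 mm from the first
- seam_end (a point): groove bottom, centre line, 25 mm short of the far rim: rake to here
- far_end (a point): mere reference point, 300 mm from the tray's centre along its x axis, 14 mm above the table
- slip_0: terracotta slip, a flat plate 64 (x) x 48 (y) x 8 mm, 65 g, both ends and both faces alike (either may be up); origin centre of underside, z up. Starts flat on the table beside the tray; there are 3 to 5 slips, absent ones read None from the start
- slip_1: terracotta slip, a flat plate 64 (x) x 48 (y) x 8 mm, 65 g, both ends and both faces alike (either may be up); origin centre of underside, z up. Starts flat on the table beside the tray; there are 3 to 5 slips, absent ones read None from the start
- slip_2: terracotta slip, a flat plate 64 (x) x 48 (y) x 8 mm, 65 g, both ends and both faces alike (either may be up); origin centre of underside, z up. Starts flat on the table beside the tray; there are 3 to 5 slips, absent ones read None from the start
- slip_3: terracotta slip, a flat plate 64 (x) x 48 (y) x 8 mm, 65 g, both ends and both faces alike (either may be up); origin centre of underside, z up. Starts flat on the table beside the tray; there are 3 to 5 slips, absent ones read None from the start
- slip_4: terracotta slip, a flat plate 64 (x) x 48 (y) x 8 mm, 65 g, both ends and both faces alike (either may be up); origin centre of underside, z up. Starts flat on the table beside the tray; there are 3 to 5 slips, absent ones read None from the start
- steel_square: bystander: small engineer's square, 138 x 100 x 12 mm, lying behind the tray; origin centre of underside
- sanding_block: bystander: cork sanding block, 100 x 56 x 28 mm; origin centre of underside
- chisel: bystander: chisel with a wooden handle, 240 mm long, lying behind the tray; origin centre of underside
- marker: bystander: white and black marker pen, 135 mm long, lying in front of the tray; origin near its middle, underside
- dust_brush: bystander: flat dust brush, 187 x 57 x 17 mm; origin centre of underside
Not all that is in view belongs to the job. What is shaped like the slip_4 but green is not meant.

How it is judged (in metres and radians):
On the way, in this order (a step that is already met when the one before it is completed fails the run):
1. raker point down in the joint, moving slowly along the first straight, next to the batten (x of raker in the frame of tray between -0.098 and -0.062 m and y of raker in the frame of tray between -0.014 and -0.002 m and z of raker in the frame of tray below 0.0125 m), for 0.5 s.
2. raker point down in the joint, moving slowly along the middle of the first straight (x of raker in the frame of tray between -0.062 and -0.03 m and y of raker in the frame of tray between -0.014 and -0.002 m and z of raker in the frame of tray below 0.0125 m), for 0.5 s.
3. raker point down in the joint, moving slowly along the last third of the first straight, to the step (x of raker in the frame of tray between -0.03 and 0.006 m and y of raker in the frame of tray between -0.014 and -0.001 m and z of raker in the frame of tray below 0.0125 m), for 0.5 s.
4. raker point down in the joint, moving slowly across the step (x of raker in the frame of tray between -0.006 and 0.012 m and y of raker in the frame of tray between 0.003 and 0.014 m and z of raker in the frame of tray below 0.0125 m), for 0.15 s.
5. raker point down in the joint, moving slowly along the first third of the second straight (x of raker in the frame of tray between 0.012 and 0.045 m and y of raker in the frame of tray between 0.002 and 0.014 m and z of raker in the frame of tray below 0.0125 m), for 0.5 s.
6. raker point down in the joint, moving slowly along the middle of the second straight (x of raker in the frame of tray between 0.045 and 0.078 m and y of raker in the frame of tray between 0.002 and 0.014 m and z of raker in the frame of tray below 0.0125 m), for 0.5 s.
7. raker point down in the joint, moving slowly to the end of the second straight (x of raker in the frame of tray between 0.078 and 0.128 m and y of raker in the frame of tray between 0.002 and 0.014 m and z of raker in the frame of tray below 0.0125 m), for 0.5 s.
8. raker back in its stand, fully home (horizontal distance between raker and stand_seat below 0.006 m and angle between raker's own z axis and vertical below 0.08 rad and z of raker in the frame of stand below 0.014 m and linear speed of raker below 0.02 m/s), for 0.3 s.
At the end, for the whole second after the job is handed in: raker seated upright in its stand (within 6 mm, 4 mm high); every slip in the tray, within 11 mm of its centre line and 0.25 rad of square, sloping down 0.09 to 0.38 rad towards the far end (leaning on batten or slip before), centres at least 27 mm apart; all released, at rest (all of step 8 and x of slip_0 in the frame of tray between -0.115 and 0.1 m and y of slip_0 in the frame of tray between -0.011 and 0.011 m and angle between the y axis of each of slip_0, slip_1, slip_2, slip_3, slip_4 and the y axis of tray, either way round below 0.25 rad and (angle between slip_0's own z axis and vertical below 0.38 rad or angle between slip_0's own z axis and vertical above 2.76 rad) and linear speed of each of slip_0, slip_1, slip_2, slip_3, slip_4 below 0.02 m/s and ((x of far_end in the frame of slip_0 above 0 m and angle between slip_0's own x axis and vertical above 1.661 rad) or (x of far_end in the frame of slip_0 below 0 m and angle between slip_0's own x axis and vertical below 1.481 rad)) and x of slip_1 in the frame of tray between -0.115 and 0.1 m and y of slip_1 in the frame of tray between -0.011 and 0.011 m and (angle between slip_1's own z axis and vertical below 0.38 rad or angle between slip_1's own z axis and vertical above 2.76 rad) and ((x of far_end in the frame of slip_1 above 0 m and angle between slip_1's own x axis and vertical above 1.661 rad) or (x of far_end in the frame of slip_1 below 0 m and angle between slip_1's own x axis and vertical below 1.481 rad)) and x of slip_2 in the frame of tray between -0.115 and 0.1 m and y of slip_2 in the frame of tray between -0.011 and 0.011 m and (angle between slip_2's own z axis and vertical below 0.38 rad or angle between slip_2's own z axis and vertical above 2.76 rad) and ((x of far_end in the frame of slip_2 above 0 m and angle between slip_2's own x axis and vertical above 1.661 rad) or (x of far_end in the frame of slip_2 below 0 m and angle between slip_2's own x axis and vertical below 1.481 rad)) and x of slip_3 in the frame of tray between -0.115 and 0.1 m and y of slip_3 in the frame of tray between -0.011 and 0.011 m and (angle between slip_3's own z axis and vertical below 0.38 rad or angle between slip_3's own z axis and vertical above 2.76 rad) and ((x of far_end in the frame of slip_3 above 0 m and angle between slip_3's own x axis and vertical above 1.661 rad) or (x of far_end in the frame of slip_3 below 0 m and angle between slip_3's own x axis and vertical below 1.481 rad)) and x of slip_4 in the frame of tray between -0.115 and 0.1 m and y of slip_4 in the frame of tray between -0.011 and 0.011 m and (angle between slip_4's own z axis and vertical below 0.38 rad or angle between slip_4's own z axis and vertical above 2.76 rad) and ((x of far_end in the frame of slip_4 above 0 m and angle between slip_4's own x axis and vertical above 1.661 rad) or (x of far_end in the frame of slip_4 below 0 m and angle between slip_4's own x axis and vertical below 1.481 rad)) and horizontal distance between each of slip_1, slip_2, slip_3, slip_4 and slip_0 above 0.027 m and horizontal distance between each of slip_2, slip_3, slip_4 and slip_1 above 0.027 m and horizontal distance between each of slip_3, slip_4 and slip_2 above 0.027 m and horizontal distance between slip_4 and slip_3 above 0.027 m); the robot touches nothing.
It fails at once if steel square pushed more than 4 cm (distance of steel_square from where it was at the start of the episode above 0.04 m).
It fails at once if sanding block pushed more than 4 cm (distance of sanding_block from where it was at the start of the episode above 0.04 m).
It fails at once if chisel pushed more than 4 cm (distance of chisel from where it was at the start of the episode above 0.04 m).
It fails at once if marker pushed more than 4 cm (distance of marker from where it was at the start of the episode above 0.04 m).
It fails at once if dust brush pushed more than 4 cm (distance of dust_brush from where it was at the start of the episode above 0.04 m).
Of slip_0, slip_1, slip_2, slip_3, slip_4 only 3 to 5 are there at a start; the rules pass over those that are not, and their reading is None.
At some moment in a run one of slip_0, slip_1, slip_2, slip_3, slip_4 may be knocked a few centimetres aside while the robot is not near it.
It also fails if it takes over 210 s, if anything falls off the work surface, if the arm or the gripper's body presses on something with over 40 N, if the wrist force passes 120 N, or if a joint passes its speed limit or range.

## Working session

There is one attempt and no reset: what is moved stays moved. The work goes in short steps, Python scripts to look and compute and a tool call to move; the robot and the scene stay as the last step left them, time stands still between calls to the robot, and variables do not carry over. Pictures are saved under pics/ and viewed, at most 14 in all, crops included, and the job is handed in when it is done.

Besides the shell and the picture viewer there is one more tool, called after "Call:" by a JSON object that holds its "op" and its "data", one argument or row to a line. apply_moves: Moves the arm, as the interface text tells. Its arguments: {"type":"object","properties":{"rows":{"type":"array"}},"required":["rows"]}

```bash
ls; mkdir -p pics
python3 - <<'E'
from rig import *
import cv2,numpy as np
s=read_state();print(s)
for n in("side","top"):
    p,d=capture(n);cv2.imwrite(f"pics/{n}0.png",p[:,:,::-1]);np.savez(f"{n}0.npz",p=p,d=d)
    print(camera_params(n),(d>0).mean())
E
```

```text
pics
{'time_s': 0.0, 'joint_positions': array([-7.61736776e+01,  3.02790679e+01,  8.21570586e+01, -1.47105094e-04,
        6.76897980e+01, -1.02261429e+01]), 'qvel': array([-0.00746765, -0.02369754,  0.00465395,  0.0657305 , -0.04894755,
       -0.11770202]), 'tau': array([ 8.01573078e-04, -4.40039635e+01, -1.76590741e+01,  6.35130052e-02,
        5.83134172e-02, -1.43945490e-04]), 'position': array([ 0.25460359, -0.57003618,  0.24656676]), 'tcp_rot': array([[ 9.13172333e-01,  4.07573321e-01, -5.27534486e-04],
       [ 4.07573477e-01, -9.13169923e-01,  2.13354496e-03],
       [ 3.87847380e-04, -2.16330330e-03, -9.99997585e-01]]), 'force': array([ 0.66525297, -0.27105929,  0.47630049]), 'moment': array([-0.04036182, -0.01866881, -0.03940174]), 'grasp_force': 0.0, 'opening': 1.0040152582435513}
{'fx': 514.8146739223192, 'fy': 514.8146739223192, 'cx': 308.95029577512554, 'cy': 195.72058620543743, 'xyz': array([0.59540788, 1.17810646, 0.79601616]), 'orientation': array([[-0.99949824, -0.0036482 ,  0.03146365],
       [ 0.02895569, -0.50788235,  0.86093965],
       [ 0.01283896,  0.86141872,  0.50773315]])} 0.996109375
{'fx': 369.14603017477714, 'fy': 369.14603017477714, 'cx': 315.5543460279279, 'cy': 193.04599759473064, 'xyz': array([ 0.3674481 , -0.03748588,  0.95347477]), 'orientation': array([[ 0.14744703,  0.96469888, -0.21820962],
       [-0.98904645,  0.14533146, -0.02580485],
       [ 0.00681882,  0.2196243 ,  0.9755607 ]])} 0.99578125
```

View pics/top0.png

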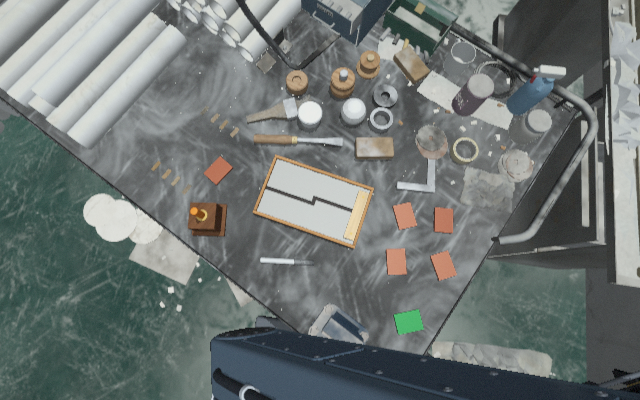

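View pics/side0.png

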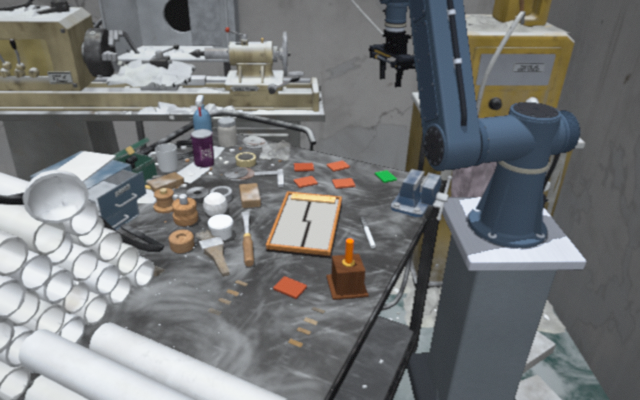

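The top view shows the tray at about (315,200), with its batten at the right (354,217). Four slips lie right of it at (404,215), (444,220), (397,262) and (443,265), and one lies at (218,170). The stand with the raker is at (207,217), and the green decoy at (408,321). The side view agrees with this.

```bash
cat > h.py <<'E'
import numpy as np,cv2
from rig import *
def cast(cp,uv,z):
    uv=np.atleast_2d(np.float64(uv))
    r=np.c_[(uv[:,0]-cp['cx'])/cp['fx'],-(uv[:,1]-cp['cy'])/cp['fy'],-np.ones(len(uv))]@cp['orientation'].T
    return cp['xyz']+r*((z-cp['xyz'][2])/r[:,2])[:,None]
def proj(cp,P):
    q=(np.atleast_2d(P)-cp['xyz'])@cp['orientation']
    return np.c_[cp['cx']+cp['fx']*q[:,0]/-q[:,2],cp['cy']-cp['fy']*q[:,1]/-q[:,2]]
def rects(cp,m,z,amin):
    out=[]
    for c in cv2.findContours(m.astype(np.uint8),cv2.RETR_EXTERNAL,cv2.CHAIN_APPROX_NONE)[0]:
        if cv2.contourArea(c)<amin: continue
        P=cast(cp,c[:,0,:],z)[:,:2]
        (x,y),(w,h),a=cv2.minAreaRect(np.float32(P*1000))
        if w<h: w,h,a=h,w,a+90
        a=(a+90)%180-90
        out.append((round(x,1),round(y,1),round(w,1),round(h,1),round(a,1)))
    return out
def hsv(p): return cv2.cvtColor(p,cv2.COLOR_RGB2HSV)
E
python3 - <<'E'
from h import *
for n,pts in(("top",[(404,215),(218,170),(408,321),(300,190),(354,217),(270,175),(257,185),(315,162),(196,212),(210,232)]),("side",[(290,287),(349,250),(320,195),(348,275),(305,225)])):
    f=np.load(n+"0.npz");H=hsv(f['p'])
    print(n,[(q,H[q[1],q[0]].tolist()) for q in pts])
    cp=camera_params(n)
    m=(H[...,0]<9)&(H[...,1]>130)&(H[...,2]>110)
    print("slips",rects(cp,m,.008,60))
    if n=="top":
        m=(H[...,1]<60)&(H[...,2]>150); m[:155]=0;m[250:]=0;m[:,:250]=0;m[:,372:]=0
        print("slab",rects(cp,m,.014,200))
        m=(H[...,0]>8)&(H[...,0]<30)&(H[...,1]>60)&(H[...,2]>80);m[:155]=0;m[250:]=0;m[:,:245]=0;m[:,380:]=0
        print("tray",rects(cp,m,.022,200))
        print("depth stand",f['d'][217,207])
E
```

```text
top [((404, 215), [9, 103, 205]), ((218, 170), [8, 134, 185]), ((408, 321), [70, 145, 185]), ((300, 190), [72, 6, 206]), ((354, 217), [21, 64, 234]), ((270, 175), [21, 22, 152]), ((257, 185), [90, 12, 107]), ((315, 162), [80, 8, 94]), ((196, 212), [16, 175, 224]), ((210, 232), [12, 124, 78])]
slips []
slab [(558.2, -9.7, 260.3, 151.5, 79.1)]
tray [(557.4, -9.6, 276.1, 168.1, 79.1)]
depth stand 0.889266
side [((290, 287), [8, 170, 196]), ((349, 250), [14, 241, 176]), ((320, 195), [15, 117, 216]), ((348, 275), [11, 145, 67]), ((305, 225), [30, 4, 200])]
slips [(603.0, 256.4, 64.7, 51.5, -32.4), (435.4, -238.6, 63.3, 52.1, 10.9), (555.8, -248.9, 63.4, 50.7, 23.8), (560.6, -350.4, 60.6, 50.9, -0.3), (444.5, -356.7, 63.1, 51.0, 23.0)]
```

Run:
```python
from h import *
f=np.load("top0.npz");H=hsv(f['p']);cp=camera_params("top")
m=(H[...,0]<11)&(H[...,1]>85)&(H[...,2]>120)
print("slips",rects(cp,m,.008,60))
fs=np.load("side0.npz");Hs=hsv(fs['p']);cs=camera_params("side")
# handle
ms=(Hs[...,1]>200)&(Hs[...,0]>8)&(Hs[...,0]<22);ms[:230]=0;ms[300:]=0;ms[:,:330]=0;ms[:,370:]=0
v,u=np.nonzero(ms);print("side handle",u.min(),u.max(),v.min(),v.max(),u.mean(),len(u))
for r in range(v.min(),v.max()+1):print(r,u[v==r].min(),u[v==r].max(),end='; ')
c=cv2.resize(f['p'][185:250,170:250],None,fx=9,fy=9,interpolation=cv2.INTER_NEAREST)[:, :,::-1]
c2=cv2.resize(fs['p'][230:310,315:385],None,fx=7,fy=7,interpolation=cv2.INTER_NEAREST)[:,:,::-1]
h=max(c.shape[0],c2.shape[0]);o=np.zeros((h,c.shape[1],3),np.uint8);o[:c.shape[0]]=c
cv2.imwrite("pics/standA.png",o)
cv2.imwrite("pics/standB.png",c2)
```

```text
slips [(442.9, -357.9, 63.9, 47.2, 25.2), (434.2, -239.5, 62.8, 47.7, 9.5), (558.3, -350.4, 64.6, 44.3, 3.8), (555.0, -249.1, 63.6, 47.3, 21.7), (602.3, 253.7, 64.1, 47.1, -32.8)]
side handle 345 352 239 262 348.88079470198676 151
239 348 350; 240 347 352; 241 347 352; 242 347 352; 243 347 352; 244 347 352; 245 347 352; 246 347 352; 247 346 352; 248 346 352; 249 346 352; 250 346 351; 251 346 351; 252 346 351; 253 346 351; 254 346 352; 255 346 352; 256 345 352; 257 345 352; 258 345 352; 259 345 351; 260 346 351; 261 346 351; 262 347 350;
```

View pics/standA.png

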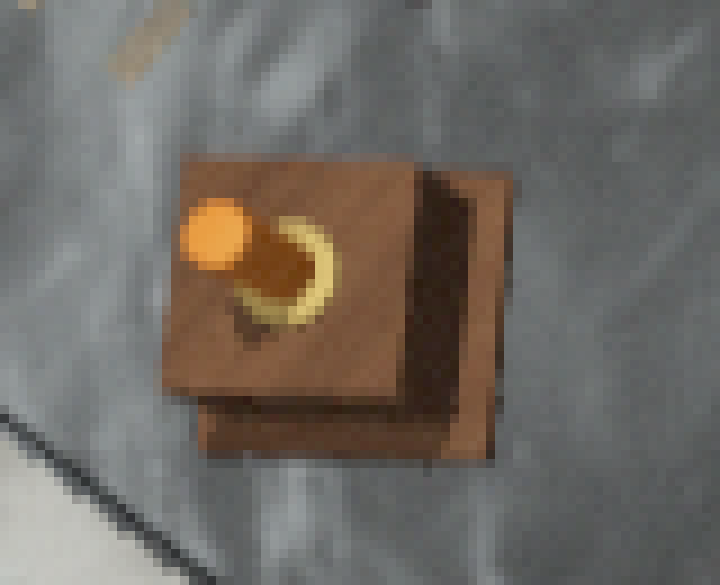

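The crop shows the handle's top disc at full-image (193.4,210.4), the brass collar at (201.4,214.5) and the block's top centred at (201.9,214.9).

Run:
```python
from h import *
cp=camera_params("top");cs=camera_params("side")
print(cast(cp,[193.4,210.4],.134),cast(cp,[201.4,214.5],.074),cast(cp,[201.9,214.9],.07))
# side: handle top center & collar
print(cast(cs,[349.6,240.3],.134),cast(cs,[348.8,262],.078))
k=np.array([(182,155),(418,162),(402,393),(165,385)])/9+[169.5,184.5]
print(cast(cp,k,.07))
d=np.array([np.cos(np.radians(79.1)),np.sin(np.radians(79.1))]);n=np.array([-d[1],d[0]])
print([ (np.array([557.8,-9.7])+x*d+y*n).round(1) for x,y in[(-92,-8),(0,-8),(0,8),(105,8)]])
print(proj(cp,[[*(np.array([557.8,-9.7])+x*d+y*n)/1000,.008] for x,y in[(-92,-8),(0,-8),(0,8),(105,8)]]))
c=np.load("top0.npz")['p'][150:255,245:380]
cv2.imwrite("pics/tray.png",cv2.resize(c,None,fx=5.5,fy=5.5,interpolation=cv2.INTER_CUBIC)[:,:,::-1])
print(camera_params("wrist"))
```

```text
[[0.47033727 0.24966944 0.134     ]] [[0.47093825 0.24951495 0.074     ]] [[0.47063081 0.24941858 0.07      ]]
[[0.47005909 0.25033071 0.134     ]] [[0.46943687 0.25587257 0.078     ]]
[[0.49800831 0.2856265  0.07      ]
 [0.50559763 0.22221655 0.07      ]
 [0.44349294 0.21350843 0.07      ]
 [0.43624341 0.27626888 0.07      ]]
[array([ 548.3, -101.6]), array([565.7, -11.2]), array([549.9,  -8.2]), array([569.8,  94.9])]
[[347.68680376 209.39790949]
 [314.32911371 197.86722477]
 [312.28965177 203.52577102]
 [274.61657328 190.45751431]]
{'fx': 278.07520540175, 'fy': 278.07520540175, 'cx': 315.99164012694666, 'cy': 197.17814121266403, 'xyz': array([ 0.3180298 , -0.54170675,  0.38390068]), 'orientation': array([[ 4.07748562e-01,  8.83512491e-01,  2.30535871e-01],
       [-9.13093976e-01,  3.94734413e-01,  1.02196550e-01],
       [-7.08512938e-04, -2.52171412e-01,  9.67682322e-01]])}
```

View pics/tray.png

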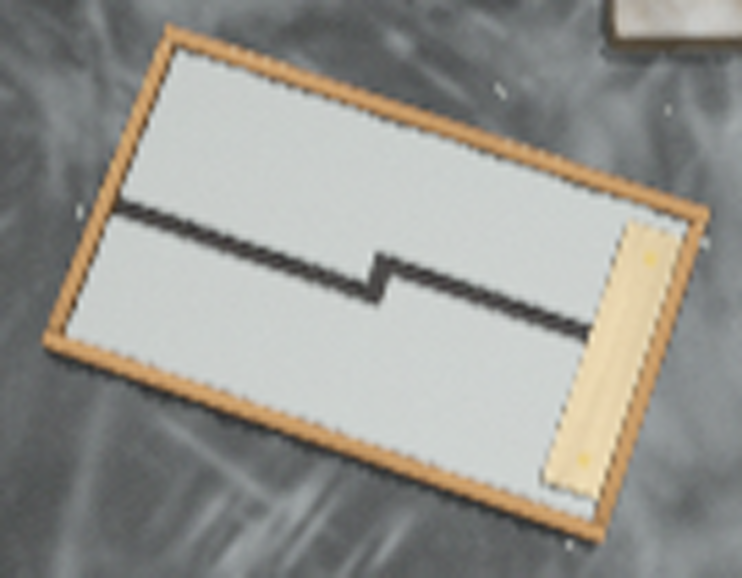

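```bash
cat >> h.py <<'E'
from scipy.spatial.transform import Rotation as R
def pose(psi,tilt=0):
    c,s=np.cos(np.radians(psi)),np.sin(np.radians(psi))
    return np.array([[c,s,0],[s,-c,0],[0,0,-1.]])@R.from_euler('y',-tilt,degrees=True).as_matrix()
def go(*targets,st=None):
    "targets (x,y,z mm,psi,tilt): rows from the measured pose"
    st=st or read_state();T=st['tcp_rot'];p=st['position']*1000
    print("at",p.round(1),"t",round(st['time_s'],2),"j",st['joint_positions'].round(0))
    for t in targets:
        d=T.T@(np.array(t[:3])-p); r=np.degrees(R.from_matrix(T.T@pose(*t[3:])).as_rotvec())/6
        print(t,"-> xyz",d.round(1),"r",r.round(2))
TC=np.array([557.8,-9.7]);TA=79.1
def tray(x,y):
    a=np.radians(TA);return TC+x*np.array([np.cos(a),np.sin(a)])+y*np.array([-np.sin(a),np.cos(a)])
E
python3 -c "
from h import *
go((480,-250,260,50),(545,-78,260,79.1))"
```

```text
at [ 254.6 -570.1  246.7] t 0.1 j [-76.  30.  82.  -0.  68. -10.]
(480, -250, 260, 50) -> xyz [ 336.3 -200.5  -12.8] r [-0.02 -0.01 -4.32]
(545, -78, 260, 79.1) -> xyz [ 465.8 -331.1  -12.5] r [-0.02 -0.01 -9.17]
```

Call:
{"op": "apply_moves", "data": {
  "rows": [
    {"x":336,"y":-200,"z":-13,"rz":-4.3},
    {"x":336,"y":-200,"z":-13,"rz":-4.3},
    {"x":336,"y":-200,"z":-13,"rz":-4.3},
    {"x":336,"y":-200,"z":-13,"rz":-4.3},
    {"x":336,"y":-200,"z":-13,"rz":-4.3},
    {"x":336,"y":-200,"z":-13,"rz":-4.3},
    {"x":466,"y":-331,"z":-13,"rz":-9.17},
    {"x":466,"y":-331,"z":-13,"rz":-9.17},
    {"x":466,"y":-331,"z":-13,"rz":-9.17},
    {"x":466,"y":-331,"z":-13,"rz":-9.17}
  ]
}}

```text
validation failed for argument at $.ro...
```

Call:
{"op": "apply_moves", "data": {
  "rows": [
    {"x":0},
    {"x":0},
    {"x":0}
  ]
}}

```text
validation failed for argument at $.ro...
```

Run:
```python
from h import *
go((545,-78,260,79.1),(470.5,249.6,200,90))
cp=camera_params("wrist");p,d=capture("wrist");np.savez("w1.npz",p=p);cv2.imwrite("pics/w1.png",p[:,:,::-1])
import pickle;pickle.dump(cp,open("w1.pkl","wb"))
H=hsv(p)
print(proj(cp,[[*tray(x,y)/1000,.008] for x,y in[(-92,-8),(0,-8),(0,8),(105,8)]]).round(1))
m=(H[...,0]<11)&(H[...,1]>85)&(H[...,2]>120);print(rects(cp,m,.008,200))
```

```text
at [ 254.6 -570.1  246.7] t 0.1 j [-76.  30.  82.  -0.  68. -10.]
(545, -78, 260, 79.1) -> xyz [ 465.8 -331.1  -12.5] r [-0.02 -0.01 -9.17]
(470.5, 249.6, 200, 90) -> xyz [ 531.2 -660.5   48.1] r [-1.000e-02 -1.000e-02 -1.099e+01]
[[  -6.1 -296.8]
 [-106.1 -378.9]
 [-110.6 -357.6]
 [-236.8 -459.8]]
[]
```

View pics/w1.png

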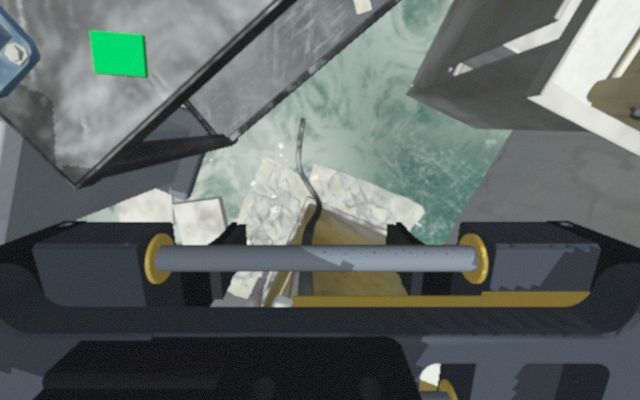

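The move was refused, so the arm is still at its start; the wrist picture shows only the floor and the green decoy at (118,54). The rows probably need every field.

Call:
{"op": "apply_moves", "data": {
  "rows": [
    {"x":336,"y":-200,"z":-13,"rx":0,"ry":0,"rz":-4.3,"claw":0},
    {"x":336,"y":-200,"z":-13,"rx":0,"ry":0,"rz":-4.3,"claw":0},
    {"x":336,"y":-200,"z":-13,"rx":0,"ry":0,"rz":-4.3,"claw":0},
    {"x":336,"y":-200,"z":-13,"rx":0,"ry":0,"rz":-4.3,"claw":0},
    {"x":336,"y":-200,"z":-13,"rx":0,"ry":0,"rz":-4.3,"claw":0},
    {"x":336,"y":-200,"z":-13,"rx":0,"ry":0,"rz":-4.3,"claw":0},
    {"x":466,"y":-331,"z":-13,"rx":0,"ry":0,"rz":-9.17,"claw":0},
    {"x":466,"y":-331,"z":-13,"rx":0,"ry":0,"rz":-9.17,"claw":0},
    {"x":466,"y":-331,"z":-13,"rx":0,"ry":0,"rz":-9.17,"claw":0},
    {"x":466,"y":-331,"z":-13,"rx":0,"ry":0,"rz":-9.17,"claw":0}
  ]
}}

```text
time_s: 1.4
position: [0.5458, -0.0748, 0.2603]
tcp_rot: [[0.184, 0.983, -0.0], [0.983, -0.184, 0.001], [0.001, -0.001, -1.0]]
force: [0.2, -0.6, 0.2]
opening: 1.001
grasp_force: 0.0
```

Call:
{"op": "apply_moves", "data": {
  "rows": [
    {"x":0,"y":0,"z":0,"rx":0,"ry":0,"rz":0,"claw":0},
    {"x":0,"y":0,"z":0,"rx":0,"ry":0,"rz":0,"claw":0},
    {"x":0,"y":0,"z":0,"rx":0,"ry":0,"rz":0,"claw":0}
  ]
}}

```text
time_s: 1.78
position: [0.545, -0.0802, 0.2605]
tcp_rot: [[0.192, 0.981, -0.0], [0.981, -0.192, -0.0], [-0.0, -0.0, -1.0]]
force: [0.1, -0.1, 0.6]
opening: 1.001
grasp_force: 0.0
```

Run:
```python
from h import *
go((545,-78,260,79.1),(470.5,249.6,200,90))
cp=camera_params("wrist");p,d=capture("wrist");np.savez("w1.npz",p=p);cv2.imwrite("pics/w1b.png",p[:,:,::-1])
import pickle;pickle.dump(cp,open("w1.pkl","wb"))
H=hsv(p)
print(proj(cp,[[*tray(x,y)/1000,.008] for x,y in[(-92,-8),(0,-8),(0,8),(105,8)]]).round(1))
m=(H[...,0]<11)&(H[...,1]>85)&(H[...,2]>120);print(rects(cp,m,.008,200))
```

```text
at [545.  -80.2 260.5] t 1.77 j [-20.  24.  92.  -0.  64.  -9.]
(545, -78, 260, 79.1) -> xyz [ 2.1 -0.4  0.5] r [-0.    0.   -0.03]
(470.5, 249.6, 200, 90) -> xyz [ 309.3 -136.5   60.4] r [-0.    0.   -1.85]
[[320.6 188.9]
 [320.7 122.6]
 [308.8 122.7]
 [308.   36.2]]
[(556.1, -247.6, 64.6, 49.2, 21.1), (436.6, -237.4, 65.2, 50.0, 9.7)]
```

View pics/w1b.png

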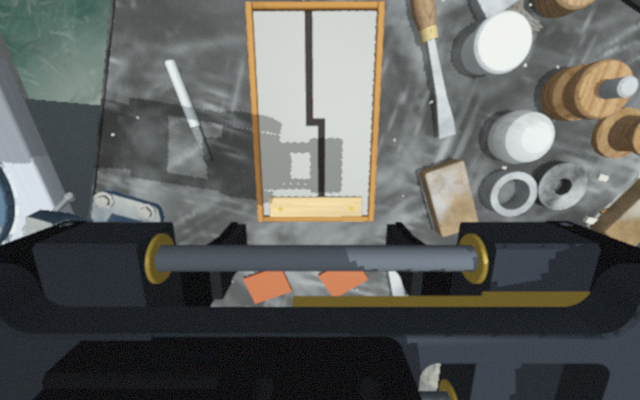

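The wrist view shows the groove at about (321,190) to (321,122), stepping to (309,122) and on to (308,12). The top-view tray pose predicts the same pixels. I'll fit it numerically.

Run:
```python
from h import *
import pickle
a=np.radians(TA);ex=np.array([np.cos(a),np.sin(a)]);ey=np.array([-ex[1],ex[0]])
def meas(cp,p,tag):
    g=cv2.cvtColor(p,cv2.COLOR_RGB2GRAY).astype(float)
    for y0,xs in((-8,range(-90,-8,10)),(8,range(12,112,10))):
        o=[]
        for x in xs:
            ys=np.arange(-13,13.1,.5)
            uv=proj(cp,[[*tray(x,y0+q)/1000,.012] for q in ys]).astype(np.float32)
            v=cv2.remap(g.astype(np.float32),uv[:,0].reshape(1,-1),uv[:,1].reshape(1,-1),cv2.INTER_LINEAR)[0]
            w=np.clip(np.median(v)*.8-v,0,None)
            o.append((w@ys)/w.sum())
        print(tag,y0,np.round(o,1))
    # step: along x at y=0
    xs=np.arange(-13,13.1,.5);o=[]
    for y in(-2,0,2):
        uv=proj(cp,[[*tray(q,y)/1000,.012] for q in xs]).astype(np.float32)
        v=cv2.remap(g.astype(np.float32),uv[:,0].reshape(1,-1),uv[:,1].reshape(1,-1),cv2.INTER_LINEAR)[0]
        w=np.clip(np.median(v)*.8-v,0,None);o.append((w@xs)/w.sum())
    print(tag,"step x",np.round(o,1))
meas(pickle.load(open("w1.pkl","rb")),np.load("w1.npz")['p'],"wrist")
meas(camera_params("top"),np.load("top0.npz")['p'],"top")
meas(camera_params("side"),np.load("side0.npz")['p'],"side")
```

```text
wrist -8 [-0.4 -0.5 -0.5 -0.3 -0.3 -0.3 -0.3 -0.4 -0.5]
wrist 8 [-0.5 -0.4 -0.4 -0.3 -0.4 -0.4 -0.4 -0.3 -0.3 -0.4]
wrist step x [1.2 1.2 1.4]
top -8 [-0.3 -0.4 -0.6 -0.7 -0.8 -0.8 -0.6 -0.6 -0.3]
top 8 [-0.4 -0.6 -0.4 -0.6 -0.5 -0.4 -0.7 -0.7 -0.9 -0.8]
top step x [0.  0.2 0.1]
side -8 [-1.7 -1.6 -1.6 -1.8 -1.7 -1.5 -1.4 -1.4 -0.5]
side 8 [-1.5 -1.4 -1.3 -1.5 -1.5 -1.4 -1.3 -1.3 -1.4 -1.2]
side step x [-6.1 -4.   nan]<stdin>:20: RuntimeWarning: invalid value encountered in scalar divide
```

```bash
sed -i 's/557.8,-9.7/558.5,-9.2/' h.py; python3 -c "
from h import *
go((470.3,250,180,79.1),(470.3,250,116,79.1))"
```

```text
at [545.1 -80.  260.5] t 1.82 j [-20.  24.  92.  -0.  64.  -9.]
(470.3, 250, 180, 79.1) -> xyz [ 309.5 -136.8   80.5] r [-0.    0.   -0.03]
(470.3, 250, 116, 79.1) -> xyz [ 309.6 -136.8  144.5] r [-0.    0.   -0.03]
```

Call:
{"op": "apply_moves", "data": {
  "rows": [
    {"x":309.5,"y":-137,"z":40,"rx":0,"ry":0,"rz":0,"claw":0},
    {"x":309.5,"y":-137,"z":40,"rx":0,"ry":0,"rz":0,"claw":0},
    {"x":309.5,"y":-137,"z":40,"rx":0,"ry":0,"rz":0,"claw":0},
    {"x":309.5,"y":-137,"z":40,"rx":0,"ry":0,"rz":0,"claw":0},
    {"x":309.5,"y":-137,"z":40,"rx":0,"ry":0,"rz":0,"claw":0},
    {"x":309.5,"y":-137,"z":40,"rx":0,"ry":0,"rz":0,"claw":0},
    {"x":309.5,"y":-137,"z":40,"rx":0,"ry":0,"rz":0,"claw":0},
    {"x":309.5,"y":-137,"z":80,"rx":0,"ry":0,"rz":0,"claw":0},
    {"x":309.5,"y":-137,"z":80,"rx":0,"ry":0,"rz":0,"claw":0},
    {"x":309.5,"y":-137,"z":80,"rx":0,"ry":0,"rz":0,"claw":0}
  ]
}}

```text
time_s: 3.08
position: [0.4705, 0.2504, 0.1813]
tcp_rot: [[0.191, 0.982, 0.001], [0.982, -0.191, 0.0], [0.0, 0.001, -1.0]]
force: [0.3, 0.1, 0.0]
opening: 0.997
grasp_force: 0.0
```

Call:
{"op": "apply_moves", "data": {
  "rows": [
    {"x":0,"y":0,"z":0,"rx":0,"ry":0,"rz":0,"claw":0},
    {"x":0,"y":0,"z":0,"rx":0,"ry":0,"rz":0,"claw":0}
  ]
}}

```text
time_s: 3.32
position: [0.4703, 0.2512, 0.1816]
tcp_rot: [[0.19, 0.982, 0.002], [0.982, -0.19, 0.001], [0.001, 0.002, -1.0]]
force: [0.4, -0.5, -0.1]
opening: 1.0
grasp_force: 0.0
```

```bash
python3 -c "
from h import *
go((470.3,250,116,79.1))
p,d=capture('wrist');cv2.imwrite('pics/w2.png',p[:,:,::-1])
print(proj(camera_params('wrist'),[[.4703,.25,.134],[.4703,.25,.074]]))"
```

```text
at [470.3 251.2 181.6] t 3.33 j [16. 28. 99. -0. 52. 27.]
(470.3, 250, 116, 79.1) -> xyz [-1.3  0.2 65.6] r [ 0.02 -0.01 -0.01]
[[315.81668937 227.86758449]
 [315.69650839 204.29851871]]
```

View pics/w2.png

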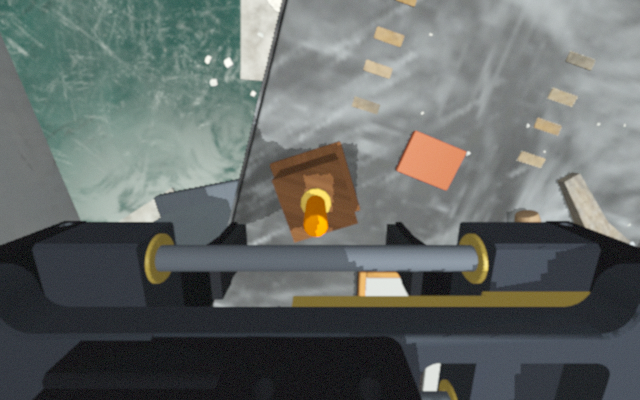

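The handle's top is at (316,226), where predicted, centred between the fingers. Descend and close.

Call:
{"op": "apply_moves", "data": {
  "rows": [
    {"x":-1,"y":0,"z":25,"rx":0,"ry":0,"rz":0,"claw":0},
    {"x":-1,"y":0,"z":50,"rx":0,"ry":0,"rz":0,"claw":0},
    {"x":-1,"y":0,"z":65.5,"rx":0,"ry":0,"rz":0,"claw":0},
    {"x":-1,"y":0,"z":65.5,"rx":0,"ry":0,"rz":0,"claw":0},
    {"x":-1,"y":0,"z":65.5,"rx":0,"ry":0,"rz":0,"claw":0},
    {"x":-1,"y":0,"z":65.5,"rx":0,"ry":0,"rz":0,"claw":255},
    {"x":-1,"y":0,"z":65.5,"rx":0,"ry":0,"rz":0,"claw":255},
    {"x":-1,"y":0,"z":65.5,"rx":0,"ry":0,"rz":0,"claw":255},
    {"x":-1,"y":0,"z":65.5,"rx":0,"ry":0,"rz":0,"claw":255},
    {"x":-1,"y":0,"z":65.5,"rx":0,"ry":0,"rz":0,"claw":255}
  ]
}}

```text
time_s: 4.62
position: [0.4693, 0.2503, 0.1151]
tcp_rot: [[0.19, 0.982, -0.0], [0.982, -0.19, -0.0], [-0.0, -0.0, -1.0]]
force: [0.5, -0.2, -1.0]
opening: 0.517
grasp_force: 0.0
```

Call:
{"op": "apply_moves", "data": {
  "rows": [
    {"x":0,"y":0,"z":0,"rx":0,"ry":0,"rz":0,"claw":255},
    {"x":0,"y":0,"z":0,"rx":0,"ry":0,"rz":0,"claw":255},
    {"x":0,"y":0,"z":0,"rx":0,"ry":0,"rz":0,"claw":255},
    {"x":0,"y":0,"z":0,"rx":0,"ry":0,"rz":0,"claw":255}
  ]
}}

```text
time_s: 5.12
position: [0.4693, 0.2504, 0.115]
tcp_rot: [[0.19, 0.982, -0.0], [0.982, -0.19, -0.0], [-0.0, -0.0, -1.0]]
force: [0.7, -0.4, -0.8]
opening: 0.2
grasp_force: 30.0
```

Call:
{"op": "apply_moves", "data": {
  "rows": [
    {"x":0,"y":0,"z":-15,"rx":0,"ry":0,"rz":0,"claw":255},
    {"x":0,"y":0,"z":-35,"rx":0,"ry":0,"rz":0,"claw":255},
    {"x":0,"y":0,"z":-55,"rx":0,"ry":0,"rz":0,"claw":255},
    {"x":0,"y":0,"z":-75,"rx":0,"ry":0,"rz":0,"claw":255},
    {"x":0,"y":0,"z":-85,"rx":0,"ry":0,"rz":0,"claw":255},
    {"x":0,"y":0,"z":-85,"rx":0,"ry":0,"rz":0,"claw":255},
    {"x":0,"y":0,"z":-85,"rx":0,"ry":0,"rz":0,"claw":255},
    {"x":0,"y":0,"z":-85,"rx":0,"ry":0,"rz":0,"claw":255}
  ]
}}

```text
time_s: 6.12
position: [0.4688, 0.2502, 0.1993]
tcp_rot: [[0.19, 0.982, -0.002], [0.982, -0.19, -0.001], [-0.001, -0.002, -1.0]]
force: [0.0, -0.3, -2.1]
opening: 0.199
grasp_force: 30.0
```

```bash
python3 -c "
from h import *
go((*tray(-92,-8),200,79.1),(*tray(-92,-8),145,79.1),(*tray(-92,-8),115,79.1))"
```

```text
at [468.8 250.2 199.3] t 6.12 j [16. 27. 98. -0. 55. 27.]
(np.float64(548.9588889465015), np.float64(-101.05296511199195), 200, 79.1) -> xyz [-329.7  145.2   -0.7] r [-0.02  0.01 -0.  ]
(np.float64(548.9588889465015), np.float64(-101.05296511199195), 145, 79.1) -> xyz [-329.6  145.3   54.3] r [-0.02  0.01 -0.  ]
(np.float64(548.9588889465015), np.float64(-101.05296511199195), 115, 79.1) -> xyz [-329.6  145.4   84.3] r [-0.02  0.01 -0.  ]
```

Call:
{"op": "apply_moves", "data": {
  "rows": [
    {"x":-329.5,"y":145,"z":0,"rx":0,"ry":0,"rz":0,"claw":255},
    {"x":-329.5,"y":145,"z":0,"rx":0,"ry":0,"rz":0,"claw":255},
    {"x":-329.5,"y":145,"z":0,"rx":0,"ry":0,"rz":0,"claw":255},
    {"x":-329.5,"y":145,"z":0,"rx":0,"ry":0,"rz":0,"claw":255},
    {"x":-329.5,"y":145,"z":0,"rx":0,"ry":0,"rz":0,"claw":255},
    {"x":-329.5,"y":145,"z":0,"rx":0,"ry":0,"rz":0,"claw":255},
    {"x":-329.5,"y":145,"z":0,"rx":0,"ry":0,"rz":0,"claw":255},
    {"x":-329.5,"y":145,"z":40,"rx":0,"ry":0,"rz":0,"claw":255},
    {"x":-329.5,"y":145,"z":65,"rx":0,"ry":0,"rz":0,"claw":255},
    {"x":-329.5,"y":145,"z":65,"rx":0,"ry":0,"rz":0,"claw":255}
  ]
}}

```text
time_s: 7.38
position: [0.5471, -0.0989, 0.1328]
tcp_rot: [[0.189, 0.982, -0.006], [0.982, -0.189, 0.003], [0.001, -0.007, -1.0]]
force: [-0.0, 0.9, -0.3]
opening: 0.201
grasp_force: 30.0
```

Call:
{"op": "apply_moves", "data": {
  "rows": [
    {"x":0,"y":0,"z":0,"rx":0,"ry":0,"rz":0,"claw":255},
    {"x":0,"y":0,"z":0,"rx":0,"ry":0,"rz":0,"claw":255},
    {"x":0,"y":0,"z":0,"rx":0,"ry":0,"rz":0,"claw":255}
  ]
}}

```text
time_s: 7.75
position: [0.5498, -0.1007, 0.1361]
tcp_rot: [[0.189, 0.982, 0.002], [0.982, -0.189, -0.001], [-0.0, 0.002, -1.0]]
force: [0.4, 0.3, -0.4]
opening: 0.197
grasp_force: 30.0
```

Run:
```python
from h import *
go((*tray(-92,-8),115,79.1))
P=[[*tray(-92,-8)/1000,.030]]
ims=[]
for n in("side","top","wrist"):
    cp=camera_params(n);p,d=capture(n);np.savez(n+"2.npz",p=p)
    u,v=proj(cp,P)[0];print(n,u,v)
    k=30 if n!="wrist" else 45
    x0,y0=int(u)-k,int(v)-k-8
    c=p[max(y0,0):y0+2*k,max(x0,0):x0+2*k];print(x0,y0,270/(2*k))
    ims.append(cv2.resize(c,(262,262),interpolation=cv2.INTER_CUBIC))
cv2.imwrite("pics/tip.png",np.hstack(ims)[:,:,::-1])
```

```text
at [ 549.8 -100.7  136.1] t 7.75 j [-22.  34.  97.   0.  48. -11.]
(np.float64(548.9588889465015), np.float64(-101.05296511199195), 115, 79.1) -> xyz [-0.5 -0.8 21.1] r [ 0.02  0.   -0.  ]
side 308.7956408341409 199.18175368432858
278 161 4.5
top 348.32079945867605 207.57500140753777
318 169 4.5
wrist 314.5861858516223 203.8608523285609
269 150 3.0
```

View pics/tip.png

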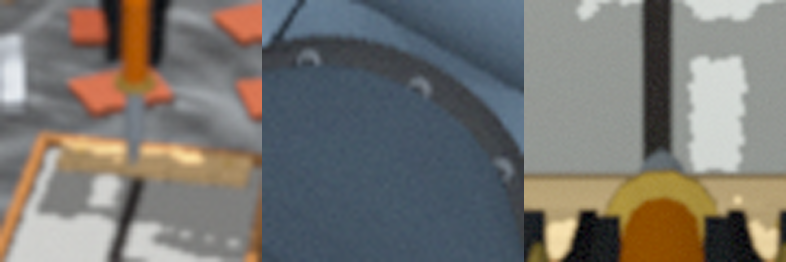

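The side and wrist crops show the tip in line with the groove, within 1 mm, matching the TCP offset. I'll lower it and start raking.

Call:
{"op": "apply_moves", "data": {
  "rows": [
    {"x":-0.5,"y":-0.8,"z":4,"rx":0,"ry":0,"rz":0,"claw":255},
    {"x":-0.5,"y":-0.8,"z":8,"rx":0,"ry":0,"rz":0,"claw":255},
    {"x":-0.5,"y":-0.8,"z":12,"rx":0,"ry":0,"rz":0,"claw":255},
    {"x":-0.5,"y":-0.8,"z":16,"rx":0,"ry":0,"rz":0,"claw":255},
    {"x":-0.5,"y":-0.8,"z":19,"rx":0,"ry":0,"rz":0,"claw":255},
    {"x":-0.5,"y":-0.8,"z":21.5,"rx":0,"ry":0,"rz":0,"claw":255},
    {"x":-0.5,"y":-0.8,"z":21.5,"rx":0,"ry":0,"rz":0,"claw":255},
    {"x":-0.5,"y":-0.8,"z":21.5,"rx":0,"ry":0,"rz":0,"claw":255}
  ]
}}

```text
time_s: 8.9
position: [0.5485, -0.101, 0.1136]
tcp_rot: [[0.19, 0.982, 0.0], [0.982, -0.19, -0.0], [-0.0, 0.0, -1.0]]
force: [0.4, 0.6, -1.3]
opening: 0.199
grasp_force: 30.0
```

```bash
python3 -c "
from h import *
go((*tray(-62,-8),114.7,79.1));print(read_state()['force'])"
```

```text
at [ 548.5 -101.   113.6] t 8.9 j [-22.  36.  98.   0.  46. -11.]
(np.float64(554.6317522361983), np.float64(-71.59420373109864), 114.7, 79.1) -> xyz [30.   0.5 -1.1] r [ 0.  0. -0.]
[ 0.43973748  0.56969123 -1.28887873]
```

Call:
{"op": "apply_moves", "data": {
  "rows": [
    {"x":3,"y":0.2,"z":-0.5,"rx":0,"ry":0,"rz":0,"claw":255},
    {"x":6,"y":0.4,"z":-0.8,"rx":0,"ry":0,"rz":0,"claw":255},
    {"x":9,"y":0.5,"z":-0.8,"rx":0,"ry":0,"rz":0,"claw":255},
    {"x":12,"y":0.5,"z":-0.8,"rx":0,"ry":0,"rz":0,"claw":255},
    {"x":15,"y":0.5,"z":-0.8,"rx":0,"ry":0,"rz":0,"claw":255},
    {"x":18,"y":0.5,"z":-0.8,"rx":0,"ry":0,"rz":0,"claw":255},
    {"x":21,"y":0.5,"z":-0.8,"rx":0,"ry":0,"rz":0,"claw":255},
    {"x":24,"y":0.5,"z":-0.8,"rx":0,"ry":0,"rz":0,"claw":255},
    {"x":27,"y":0.5,"z":-0.8,"rx":0,"ry":0,"rz":0,"claw":255},
    {"x":30,"y":0.5,"z":-0.8,"rx":0,"ry":0,"rz":0,"claw":255}
  ]
}}

```text
time_s: 10.15
position: [0.5546, -0.0714, 0.1144]
tcp_rot: [[0.19, 0.982, 0.0], [0.982, -0.19, 0.0], [0.0, 0.0, -1.0]]
force: [-0.2, 0.8, -1.0]
opening: 0.2
grasp_force: 30.0
```

```bash
python3 -c "
from h import *
go((*tray(-62,-8),114.7,79.1),(*tray(-32,-8),114.7,79.1));print(read_state()['force'])"
```

```text
at [554.6 -71.4 114.4] t 10.15 j [-19.  36.  98.   0.  46.  -8.]
(np.float64(554.6317522361983), np.float64(-71.59420373109864), 114.7, 79.1) -> xyz [-0.1  0.1 -0.3] r [ 0.   -0.   -0.01]
(np.float64(560.304615525895), np.float64(-42.13544235020533), 114.7, 79.1) -> xyz [29.9  0.  -0.3] r [ 0.   -0.   -0.01]
[-0.23979599  0.75163212 -1.01438523]
```

Tracking is excellent, so I'll go on to x = -2 in two calls.

Call:
{"op": "apply_moves", "data": {
  "rows": [
    {"x":3,"y":0,"z":-0.2,"rx":0,"ry":0,"rz":0,"claw":255},
    {"x":6,"y":0,"z":-0.2,"rx":0,"ry":0,"rz":0,"claw":255},
    {"x":9,"y":0,"z":-0.2,"rx":0,"ry":0,"rz":0,"claw":255},
    {"x":12,"y":0,"z":-0.2,"rx":0,"ry":0,"rz":0,"claw":255},
    {"x":15,"y":0,"z":-0.2,"rx":0,"ry":0,"rz":0,"claw":255},
    {"x":18,"y":0,"z":-0.2,"rx":0,"ry":0,"rz":0,"claw":255},
    {"x":21,"y":0,"z":-0.2,"rx":0,"ry":0,"rz":0,"claw":255},
    {"x":24,"y":0,"z":-0.2,"rx":0,"ry":0,"rz":0,"claw":255},
    {"x":27,"y":0,"z":-0.2,"rx":0,"ry":0,"rz":0,"claw":255},
    {"x":30,"y":0,"z":-0.2,"rx":0,"ry":0,"rz":0,"claw":255}
  ]
}}

```text
time_s: 11.4
position: [0.5603, -0.042, 0.1145]
tcp_rot: [[0.19, 0.982, -0.0], [0.982, -0.19, 0.0], [0.0, -0.0, -1.0]]
force: [0.1, 0.1, -0.1]
opening: 0.197
grasp_force: 30.0
```

Call:
{"op": "apply_moves", "data": {
  "rows": [
    {"x":3,"y":0,"z":0,"rx":0,"ry":0,"rz":0,"claw":255},
    {"x":6,"y":0,"z":0,"rx":0,"ry":0,"rz":0,"claw":255},
    {"x":9,"y":0,"z":0,"rx":0,"ry":0,"rz":0,"claw":255},
    {"x":12,"y":0,"z":0,"rx":0,"ry":0,"rz":0,"claw":255},
    {"x":15,"y":0,"z":0,"rx":0,"ry":0,"rz":0,"claw":255},
    {"x":18,"y":0,"z":0,"rx":0,"ry":0,"rz":0,"claw":255},
    {"x":21,"y":0,"z":0,"rx":0,"ry":0,"rz":0,"claw":255},
    {"x":24,"y":0,"z":0,"rx":0,"ry":0,"rz":0,"claw":255},
    {"x":27,"y":0,"z":0,"rx":0,"ry":0,"rz":0,"claw":255},
    {"x":30,"y":0,"z":0,"rx":0,"ry":0,"rz":0,"claw":255}
  ]
}}

```text
time_s: 12.65
position: [0.566, -0.0125, 0.1146]
tcp_rot: [[0.19, 0.982, 0.0], [0.982, -0.19, 0.0], [0.0, 0.0, -1.0]]
force: [0.0, 0.2, -0.5]
opening: 0.2
grasp_force: 30.0
```

```bash
python3 -c "
from h import *
go((*tray(0,-8),114.7,79.1),(*tray(0,8),114.7,79.1));print(read_state()['force'])"
```

```text
at [566.  -12.5 114.6] t 12.65 j [-13.  36.  97.   0.  47.  -2.]
(np.float64(566.3556697015715), np.float64(-10.71276354391913), 114.7, 79.1) -> xyz [ 1.8  0.  -0.1] r [ 0. -0. -0.]
(np.float64(550.6443302984285), np.float64(-7.687236456080868), 114.7, 79.1) -> xyz [  1.8 -16.   -0.1] r [ 0. -0. -0.]
[ 0.01374491  0.21968976 -0.50257785]
```

Call:
{"op": "apply_moves", "data": {
  "rows": [
    {"x":2,"y":0,"z":0,"rx":0,"ry":0,"rz":0,"claw":255},
    {"x":2,"y":-2.5,"z":0,"rx":0,"ry":0,"rz":0,"claw":255},
    {"x":2,"y":-5,"z":0,"rx":0,"ry":0,"rz":0,"claw":255},
    {"x":2,"y":-8,"z":0,"rx":0,"ry":0,"rz":0,"claw":255},
    {"x":2,"y":-11,"z":0,"rx":0,"ry":0,"rz":0,"claw":255},
    {"x":2,"y":-13.5,"z":0,"rx":0,"ry":0,"rz":0,"claw":255},
    {"x":2,"y":-16,"z":0,"rx":0,"ry":0,"rz":0,"claw":255},
    {"x":2,"y":-16,"z":0,"rx":0,"ry":0,"rz":0,"claw":255},
    {"x":4,"y":-16,"z":0,"rx":0,"ry":0,"rz":0,"claw":255},
    {"x":7,"y":-16,"z":0,"rx":0,"ry":0,"rz":0,"claw":255}
  ]
}}

```text
time_s: 13.9
position: [0.5517, -0.0027, 0.1146]
tcp_rot: [[0.19, 0.982, 0.0], [0.982, -0.19, -0.0], [0.0, 0.0, -1.0]]
force: [1.4, -1.3, -0.4]
opening: 0.197
grasp_force: 30.0
```

```bash
python3 -c "
from h import *
go((*tray(5,8),114.7,79.1));print(read_state()['force'])"
```

```text
at [551.7  -2.7 114.6] t 13.9 j [-12.  36.  99.   0.  45.  -1.]
(np.float64(551.589807513378), np.float64(-2.7774428925986494), 114.7, 79.1) -> xyz [-0.1 -0.1 -0.1] r [ 0.   -0.   -0.01]
[ 1.38938528 -1.32288793 -0.42211285]
```

From x=5 I go on to x=105, in three calls of 30 mm and one of 10 mm.

Call:
{"op": "apply_moves", "data": {
  "rows": [
    {"x":3,"y":0,"z":0,"rx":0,"ry":0,"rz":0,"claw":255},
    {"x":6,"y":0,"z":0,"rx":0,"ry":0,"rz":0,"claw":255},
    {"x":9,"y":0,"z":0,"rx":0,"ry":0,"rz":0,"claw":255},
    {"x":12,"y":0,"z":0,"rx":0,"ry":0,"rz":0,"claw":255},
    {"x":15,"y":0,"z":0,"rx":0,"ry":0,"rz":0,"claw":255},
    {"x":18,"y":0,"z":0,"rx":0,"ry":0,"rz":0,"claw":255},
    {"x":21,"y":0,"z":0,"rx":0,"ry":0,"rz":0,"claw":255},
    {"x":24,"y":0,"z":0,"rx":0,"ry":0,"rz":0,"claw":255},
    {"x":27,"y":0,"z":0,"rx":0,"ry":0,"rz":0,"claw":255},
    {"x":30,"y":0,"z":0,"rx":0,"ry":0,"rz":0,"claw":255}
  ]
}}

```text
time_s: 15.15
position: [0.5573, 0.0268, 0.1145]
tcp_rot: [[0.19, 0.982, -0.0], [0.982, -0.19, 0.0], [0.0, -0.0, -1.0]]
force: [0.2, 0.0, -0.7]
opening: 0.199
grasp_force: 30.0
```

Call:
{"op": "apply_moves", "data": {
  "rows": [
    {"x":3,"y":0,"z":0,"rx":0,"ry":0,"rz":0,"claw":255},
    {"x":6,"y":0,"z":0,"rx":0,"ry":0,"rz":0,"claw":255},
    {"x":9,"y":0,"z":0,"rx":0,"ry":0,"rz":0,"claw":255},
    {"x":12,"y":0,"z":0,"rx":0,"ry":0,"rz":0,"claw":255},
    {"x":15,"y":0,"z":0,"rx":0,"ry":0,"rz":0,"claw":255},
    {"x":18,"y":0,"z":0,"rx":0,"ry":0,"rz":0,"claw":255},
    {"x":21,"y":0,"z":0,"rx":0,"ry":0,"rz":0,"claw":255},
    {"x":24,"y":0,"z":0,"rx":0,"ry":0,"rz":0,"claw":255},
    {"x":27,"y":0,"z":0,"rx":0,"ry":0,"rz":0,"claw":255},
    {"x":30,"y":0,"z":0,"rx":0,"ry":0,"rz":0,"claw":255}
  ]
}}

```text
time_s: 16.4
position: [0.563, 0.0563, 0.1146]
tcp_rot: [[0.19, 0.982, 0.0], [0.982, -0.19, 0.0], [0.0, 0.0, -1.0]]
force: [0.0, 0.0, -0.0]
opening: 0.201
grasp_force: 30.0
```

```bash
python3 -c "
from h import *
go((*tray(105,8),114.7,79.1));print(read_state()['force'])"
```

```text
at [563.   56.3 114.6] t 16.4 j [-6. 36. 97.  0. 47.  5.]
(np.float64(570.4993518123671), np.float64(95.41842837704571), 114.7, 79.1) -> xyz [39.8 -0.  -0.1] r [ 0. -0. -0.]
[ 0.00162565  0.02076773 -0.02663884]
```

Call:
{"op": "apply_moves", "data": {
  "rows": [
    {"x":3,"y":0,"z":0,"rx":0,"ry":0,"rz":0,"claw":255},
    {"x":6,"y":0,"z":0,"rx":0,"ry":0,"rz":0,"claw":255},
    {"x":9,"y":0,"z":0,"rx":0,"ry":0,"rz":0,"claw":255},
    {"x":12,"y":0,"z":0,"rx":0,"ry":0,"rz":0,"claw":255},
    {"x":15,"y":0,"z":0,"rx":0,"ry":0,"rz":0,"claw":255},
    {"x":18,"y":0,"z":0,"rx":0,"ry":0,"rz":0,"claw":255},
    {"x":21,"y":0,"z":0,"rx":0,"ry":0,"rz":0,"claw":255},
    {"x":24,"y":0,"z":0,"rx":0,"ry":0,"rz":0,"claw":255},
    {"x":27,"y":0,"z":0,"rx":0,"ry":0,"rz":0,"claw":255},
    {"x":30,"y":0,"z":0,"rx":0,"ry":0,"rz":0,"claw":255}
  ]
}}

```text
time_s: 17.65
position: [0.5687, 0.0858, 0.1146]
tcp_rot: [[0.19, 0.982, 0.0], [0.982, -0.19, 0.0], [0.0, 0.0, -1.0]]
force: [-0.7, 0.5, -0.9]
opening: 0.199
grasp_force: 30.0
```

Call:
{"op": "apply_moves", "data": {
  "rows": [
    {"x":3,"y":0,"z":0,"rx":0,"ry":0,"rz":0,"claw":255},
    {"x":6,"y":0,"z":0,"rx":0,"ry":0,"rz":0,"claw":255},
    {"x":8,"y":0,"z":0,"rx":0,"ry":0,"rz":0,"claw":255},
    {"x":10,"y":0,"z":0,"rx":0,"ry":0,"rz":0,"claw":255},
    {"x":10,"y":0,"z":0,"rx":0,"ry":0,"rz":0,"claw":255},
    {"x":10,"y":0,"z":-15,"rx":0,"ry":0,"rz":0,"claw":255},
    {"x":10,"y":0,"z":-40,"rx":0,"ry":0,"rz":0,"claw":255},
    {"x":10,"y":0,"z":-70,"rx":0,"ry":0,"rz":0,"claw":255},
    {"x":10,"y":0,"z":-85,"rx":0,"ry":0,"rz":0,"claw":255},
    {"x":10,"y":0,"z":-85,"rx":0,"ry":0,"rz":0,"claw":255}
  ]
}}

```text
time_s: 18.9
position: [0.5713, 0.0953, 0.2011]
tcp_rot: [[0.19, 0.982, 0.003], [0.982, -0.19, -0.0], [0.001, 0.003, -1.0]]
force: [0.1, -0.6, -0.3]
opening: 0.2
grasp_force: 30.0
```

```bash
python3 -c "
from h import *
go((469.3,250.3,200,79.1))"
```

```text
at [571.3  95.3 201.1] t 18.9 j [-2. 30. 92.  0. 58.  9.]
(469.3, 250.3, 200, 79.1) -> xyz [ 132.8 -129.5    0.8] r [ 0.03 -0.01 -0.  ]
```

Call:
{"op": "apply_moves", "data": {
  "rows": [
    {"x":133,"y":-129,"z":0.8,"rx":0,"ry":0,"rz":0,"claw":255},
    {"x":133,"y":-129,"z":0.8,"rx":0,"ry":0,"rz":0,"claw":255},
    {"x":133,"y":-129,"z":0.8,"rx":0,"ry":0,"rz":0,"claw":255},
    {"x":133,"y":-129,"z":0.8,"rx":0,"ry":0,"rz":0,"claw":255},
    {"x":133,"y":-129,"z":0.8,"rx":0,"ry":0,"rz":0,"claw":255},
    {"x":133,"y":-129,"z":0.8,"rx":0,"ry":0,"rz":0,"claw":255},
    {"x":133,"y":-129,"z":0.8,"rx":0,"ry":0,"rz":0,"claw":255},
    {"x":133,"y":-129,"z":0.8,"rx":0,"ry":0,"rz":0,"claw":255}
  ]
}}

```text
time_s: 19.9
position: [0.4696, 0.2496, 0.1987]
tcp_rot: [[0.191, 0.982, -0.0], [0.982, -0.191, 0.0], [0.0, -0.0, -1.0]]
force: [0.3, 0.4, -1.2]
opening: 0.197
grasp_force: 30.0
```

```bash
python3 -c "
from h import *
go((469.8,250.0,116,79.1))"
```

```text
at [469.6 249.6 198.7] t 19.9 j [16. 27. 98.  0. 55. 27.]
(469.8, 250.0, 116, 79.1) -> xyz [ 0.4  0.1 82.7] r [-0.   -0.   -0.02]
```

Call:
{"op": "apply_moves", "data": {
  "rows": [
    {"x":0.4,"y":0,"z":10,"rx":0,"ry":0,"rz":0,"claw":255},
    {"x":0.4,"y":0,"z":20,"rx":0,"ry":0,"rz":0,"claw":255},
    {"x":0.4,"y":0,"z":32,"rx":0,"ry":0,"rz":0,"claw":255},
    {"x":0.4,"y":0,"z":45,"rx":0,"ry":0,"rz":0,"claw":255},
    {"x":0.4,"y":0,"z":58,"rx":0,"ry":0,"rz":0,"claw":255},
    {"x":0.4,"y":0,"z":70,"rx":0,"ry":0,"rz":0,"claw":255},
    {"x":0.4,"y":0,"z":78,"rx":0,"ry":0,"rz":0,"claw":255},
    {"x":0.4,"y":0,"z":82.5,"rx":0,"ry":0,"rz":0,"claw":255},
    {"x":0.4,"y":0,"z":82.5,"rx":0,"ry":0,"rz":0,"claw":255},
    {"x":0.4,"y":0,"z":82.5,"rx":0,"ry":0,"rz":0,"claw":255}
  ]
}}

```text
time_s: 21.15
position: [0.4694, 0.2509, 0.1166]
tcp_rot: [[0.19, 0.982, 0.001], [0.982, -0.19, 0.0], [0.0, 0.001, -1.0]]
force: [-0.7, -0.7, -0.2]
opening: 0.198
grasp_force: 30.0
```

Call:
{"op": "apply_moves", "data": {
  "rows": [
    {"x":0,"y":0,"z":0,"rx":0,"ry":0,"rz":0,"claw":140},
    {"x":0,"y":0,"z":0,"rx":0,"ry":0,"rz":0,"claw":70},
    {"x":0,"y":0,"z":0,"rx":0,"ry":0,"rz":0,"claw":70},
    {"x":0,"y":0,"z":0,"rx":0,"ry":0,"rz":0,"claw":70},
    {"x":0,"y":0,"z":0,"rx":0,"ry":0,"rz":0,"claw":70},
    {"x":0,"y":0,"z":-40,"rx":0,"ry":0,"rz":0,"claw":70},
    {"x":0,"y":0,"z":-80,"rx":0,"ry":0,"rz":0,"claw":70},
    {"x":0,"y":0,"z":-80,"rx":0,"ry":0,"rz":0,"claw":70},
    {"x":0,"y":0,"z":-80,"rx":0,"ry":0,"rz":0,"claw":70}
  ]
}}

```text
time_s: 22.28
position: [0.4686, 0.2506, 0.1958]
tcp_rot: [[0.19, 0.982, -0.001], [0.982, -0.19, -0.0], [-0.0, -0.001, -1.0]]
force: [-0.6, 0.5, -0.6]
opening: 0.724
grasp_force: 0.0
```

Run:
```python
from h import *
p,d=capture("side");cs=camera_params("side");H=hsv(p)
p0=np.load("side0.npz")['p'][225:305,320:380];p1=p[225:305,320:380]
cv2.imwrite("pics/stand2.png",cv2.resize(np.hstack([p0,p1]),None,fx=6,fy=6)[:,:,::-1])
m=(H[...,0]<9)&(H[...,1]>130)&(H[...,2]>110)
print("slips",rects(cs,m,.008,60))
go((602.5,254.5,120,147.4),(602.5,254.5,27,147.4))
```

```text
slips [(603.0, 256.4, 64.7, 51.5, -32.4), (569.7, -248.4, 62.2, 39.0, 80.7), (560.6, -350.4, 60.6, 50.9, -0.2), (442.7, -357.5, 67.0, 51.0, 23.0)]
at [468.2 250.5 195.3] t 22.32 j [16. 27. 99. -0. 54. 27.]
(602.5, 254.5, 120, 147.4) -> xyz [ 29.4 131.3  74.9] r [ -0.02  -0.   -11.39]
(602.5, 254.5, 27, 147.4) -> xyz [ 29.5 131.5 167.9] r [ -0.02  -0.   -11.39]
```

View pics/stand2.png

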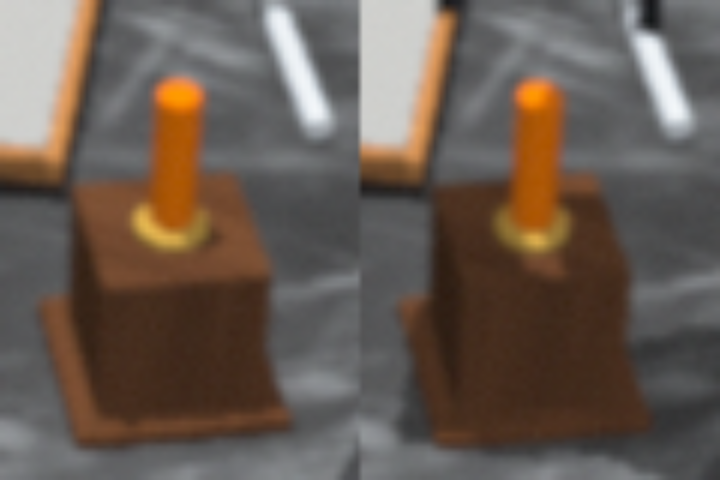

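The raker is seated exactly as before. Next is the slip beside the stand.

Call:
{"op": "apply_moves", "data": {
  "rows": [
    {"x":29.5,"y":131,"z":0,"rx":0,"ry":0,"rz":-11.4,"claw":50},
    {"x":29.5,"y":131,"z":0,"rx":0,"ry":0,"rz":-11.4,"claw":50},
    {"x":29.5,"y":131,"z":0,"rx":0,"ry":0,"rz":-11.4,"claw":50},
    {"x":29.5,"y":131,"z":40,"rx":0,"ry":0,"rz":-11.4,"claw":50},
    {"x":29.5,"y":131,"z":80,"rx":0,"ry":0,"rz":-11.4,"claw":50},
    {"x":29.5,"y":131,"z":120,"rx":0,"ry":0,"rz":-11.4,"claw":50},
    {"x":29.5,"y":131,"z":120,"rx":0,"ry":0,"rz":-11.4,"claw":50},
    {"x":29.5,"y":131,"z":120,"rx":0,"ry":0,"rz":-11.4,"claw":50},
    {"x":29.5,"y":131,"z":120,"rx":0,"ry":0,"rz":-11.4,"claw":50}
  ]
}}

```text
time_s: 23.45
position: [0.6033, 0.2549, 0.0758]
tcp_rot: [[-0.843, 0.539, -0.0], [0.539, 0.843, -0.0], [0.0, -0.0, -1.0]]
force: [1.1, -1.1, 0.1]
opening: 0.801
grasp_force: 0.0
```

Run:
```python
from h import *
go((602.5,255,27.5,147.4))
p,d=capture("top");cp=camera_params("top");H=hsv(p)
m=(H[...,0]<11)&(H[...,1]>85)&(H[...,2]>120)
print("slips",rects(cp,m,.008,60))
```

```text
at [603.3 254.9  75.8] t 23.45 j [ 13.  45.  84.   0.  51. -44.]
(602.5, 255, 27.5, 147.4) -> xyz [ 0.7 -0.3 48.3] r [-0. -0.  0.]
slips [(442.9, -357.9, 63.9, 47.2, 25.2), (434.2, -239.4, 62.8, 47.5, 9.5), (558.3, -350.4, 64.6, 44.3, 3.8), (555.0, -249.0, 63.5, 47.8, 22.4)]
```

Call:
{"op": "apply_moves", "data": {
  "rows": [
    {"x":0.7,"y":0,"z":20,"rx":0,"ry":0,"rz":0,"claw":50},
    {"x":0.7,"y":0,"z":38,"rx":0,"ry":0,"rz":0,"claw":50},
    {"x":0.7,"y":0,"z":48,"rx":0,"ry":0,"rz":0,"claw":50},
    {"x":0.7,"y":0,"z":48,"rx":0,"ry":0,"rz":0,"claw":50},
    {"x":0.7,"y":0,"z":48,"rx":0,"ry":0,"rz":0,"claw":255},
    {"x":0.7,"y":0,"z":48,"rx":0,"ry":0,"rz":0,"claw":255},
    {"x":0.7,"y":0,"z":48,"rx":0,"ry":0,"rz":0,"claw":255},
    {"x":0.7,"y":0,"z":48,"rx":0,"ry":0,"rz":0,"claw":255},
    {"x":0.7,"y":0,"z":48,"rx":0,"ry":0,"rz":0,"claw":255},
    {"x":0.7,"y":0,"z":48,"rx":0,"ry":0,"rz":0,"claw":255}
  ]
}}

```text
time_s: 24.75
position: [0.6025, 0.2552, 0.028]
tcp_rot: [[-0.843, 0.538, -0.001], [0.538, 0.843, -0.0], [0.0, -0.001, -1.0]]
force: [1.0, 0.9, -1.3]
opening: 0.542
grasp_force: 30.0
```

Run:
```python
from h import *
s=read_state();print(s['opening'],s['grasp_force'],s['force'])
go((602.5,255,130,147.4),(*tray(-84,0),130,79.1,0))
```

```text
0.5418848668926497 29.999299952547567 [ 0.95973481  0.86672219 -1.28598813]
at [602.5 255.2  28. ] t 24.75 j [ 13.  49.  85.  -0.  46. -44.]
(602.5, 255, 130, 147.4) -> xyz [-1.00e-01 -2.00e-01 -1.02e+02] r [-0.01 -0.    0.01]
(np.float64(542.6159827888491), np.float64(-91.68453186650127), 130, 79.1, 0) -> xyz [-136.  -324.7 -101.8] r [-1.00e-02 -0.00e+00  1.14e+01]
```

```bash
cat >> h.py <<'E'
def place(xc,first,h,up=0,clear=1.0,yoff=0):
    th=np.radians(9.75 if first else 10.75)
    x=xc+h*np.sin(th); z=14+32*np.sin(th)+h*np.cos(th)+clear+up
    return (*tray(x,yoff).round(1),round(z,1),TA,np.degrees(th))
E
python3 - <<'E'
from h import *
go(place(-87,1,28,80))
E
```

```text
at [602.5 255.2  28. ] t 24.75 j [ 13.  49.  85.  -0.  46. -44.]
(np.float64(542.9), np.float64(-90.0), np.float64(128.0), 79.1, np.float64(9.75)) -> xyz [-135.3 -323.1  -99.8] r [ 0.96 -1.43 11.37]
```

Call:
{"op": "apply_moves", "data": {
  "rows": [
    {"x":0,"y":0,"z":-40,"rx":0,"ry":0,"rz":0,"claw":255},
    {"x":0,"y":0,"z":-90,"rx":0,"ry":0,"rz":0,"claw":255},
    {"x":0,"y":0,"z":-100,"rx":0,"ry":0,"rz":0,"claw":255},
    {"x":-136,"y":-325,"z":-100,"rx":0,"ry":0,"rz":11.4,"claw":255},
    {"x":-136,"y":-325,"z":-100,"rx":0,"ry":0,"rz":11.4,"claw":255},
    {"x":-136,"y":-325,"z":-100,"rx":0,"ry":0,"rz":11.4,"claw":255},
    {"x":-136,"y":-325,"z":-100,"rx":0,"ry":0,"rz":11.4,"claw":255},
    {"x":-136,"y":-325,"z":-100,"rx":0,"ry":0,"rz":11.4,"claw":255},
    {"x":-136,"y":-325,"z":-100,"rx":0,"ry":0,"rz":11.4,"claw":255},
    {"x":-136,"y":-325,"z":-100,"rx":0,"ry":0,"rz":11.4,"claw":255}
  ]
}}

```text
time_s: 26.0
position: [0.5417, -0.095, 0.1274]
tcp_rot: [[0.197, 0.98, -0.002], [0.98, -0.197, 0.0], [-0.0, -0.001, -1.0]]
force: [-0.4, 0.4, -0.1]
opening: 0.547
grasp_force: 30.0
```

Call:
{"op": "apply_moves", "data": {
  "rows": [
    {"x":0,"y":0,"z":0,"rx":0,"ry":-1.62,"rz":0,"claw":255},
    {"x":0,"y":0,"z":0,"rx":0,"ry":-1.62,"rz":0,"claw":255},
    {"x":0,"y":0,"z":0,"rx":0,"ry":-1.62,"rz":0,"claw":255},
    {"x":0,"y":0,"z":0,"rx":0,"ry":-1.62,"rz":0,"claw":255}
  ]
}}

```text
time_s: 26.5
position: [0.5425, -0.0922, 0.1281]
tcp_rot: [[0.187, 0.982, -0.032], [0.968, -0.19, -0.164], [-0.168, -0.0, -0.986]]
force: [0.2, 0.1, -0.9]
opening: 0.544
grasp_force: 30.0
```

Run:
```python
from h import *
go(place(-87,1,28,20),place(-87,1,28))
```

```text
at [542.5 -92.2 128.1] t 26.5 j [-16.  35.  99. -13.  46.   4.]
(np.float64(542.9), np.float64(-90.0), np.float64(68.0), 79.1, np.float64(9.75)) -> xyz [12.2 -0.  58.9] r [-0.01 -0.02 -0.01]
(np.float64(542.9), np.float64(-90.0), np.float64(48.0), 79.1, np.float64(9.75)) -> xyz [15.6  0.  78.6] r [-0.01 -0.02 -0.01]
```

Call:
{"op": "apply_moves", "data": {
  "rows": [
    {"x":5,"y":0,"z":20,"rx":0,"ry":0,"rz":0,"claw":255},
    {"x":9,"y":0,"z":42,"rx":0,"ry":0,"rz":0,"claw":255},
    {"x":12,"y":0,"z":59,"rx":0,"ry":0,"rz":0,"claw":255},
    {"x":14,"y":0,"z":69,"rx":0,"ry":0,"rz":0,"claw":255},
    {"x":15,"y":0,"z":75,"rx":0,"ry":0,"rz":0,"claw":255},
    {"x":15.5,"y":0,"z":78.5,"rx":0,"ry":0,"rz":0,"claw":255},
    {"x":15.5,"y":0,"z":78.5,"rx":0,"ry":0,"rz":0,"claw":255},
    {"x":15.5,"y":0,"z":78.5,"rx":0,"ry":0,"rz":0,"claw":255}
  ]
}}

```text
time_s: 27.5
position: [0.5434, -0.0899, 0.0487]
tcp_rot: [[0.187, 0.982, -0.031], [0.968, -0.189, -0.166], [-0.169, 0.001, -0.986]]
force: [0.4, 1.0, 0.4]
opening: 0.544
grasp_force: 30.0
```

Run:
```python
from h import *
go(place(-87,1,28)); print(read_state()['force'])
```

```text
at [543.4 -89.9  48.7] t 27.5 j [-16.  43. 100. -16.  37.   8.]
(np.float64(542.9), np.float64(-90.0), np.float64(48.0), 79.1, np.float64(9.75)) -> xyz [-0.1 -0.4  0.7] r [ 0.01 -0.   -0.  ]
[0.37574598 0.95341699 0.37741148]
```

Call:
{"op": "apply_moves", "data": {
  "rows": [
    {"x":0,"y":0,"z":1,"rx":0,"ry":0,"rz":0,"claw":255},
    {"x":0,"y":0,"z":1,"rx":0,"ry":0,"rz":0,"claw":255},
    {"x":0,"y":0,"z":1,"rx":0,"ry":0,"rz":0,"claw":110},
    {"x":0,"y":0,"z":1,"rx":0,"ry":0,"rz":0,"claw":50},
    {"x":0,"y":0,"z":1,"rx":0,"ry":0,"rz":0,"claw":50},
    {"x":0,"y":0,"z":1,"rx":0,"ry":0,"rz":0,"claw":50},
    {"x":0,"y":0,"z":-30,"rx":0,"ry":0,"rz":0,"claw":50},
    {"x":0,"y":0,"z":-80,"rx":0,"ry":0,"rz":0,"claw":50},
    {"x":0,"y":0,"z":-120,"rx":0,"ry":0,"rz":0,"claw":50},
    {"x":0,"y":0,"z":-120,"rx":0,"ry":0,"rz":0,"claw":50}
  ]
}}

```text
time_s: 28.75
position: [0.5491, -0.07, 0.1698]
tcp_rot: [[0.187, 0.982, -0.025], [0.968, -0.189, -0.168], [-0.169, 0.008, -0.986]]
force: [0.3, 0.6, 0.2]
opening: 0.8
grasp_force: 0.0
```

Run:
```python
from h import *
p,d=capture("side");cp=camera_params("side");H=hsv(p)
m=(H[...,0]<9)&(H[...,1]>130)&(H[...,2]>90)
print("slips",rects(cp,m,.008,60))
cv2.imwrite("pics/s3.png",cv2.resize(p[130:290,240:400],None,fx=3.7,fy=3.7)[:,:,::-1])
go((555.5,-248.8,130,22,0),(555.5,-248.8,80,22,0),(555.5,-248.8,27.5,22,0))
```

```text
slips [(541.5, -125.3, 89.0, 44.3, 81.5), (435.4, -238.7, 62.9, 52.8, 9.9), (555.7, -248.7, 63.4, 50.3, 23.7), (558.9, -350.4, 57.3, 50.9, -0.3), (444.5, -356.7, 63.1, 51.0, 23.0)]
at [547.7 -69.9 167.9] t 28.8 j [-14.  31.  97. -12.  52.   5.]
(555.5, -248.8, 130, 22, 0) -> xyz [-165.2   41.4   67. ] r [0.84 1.47 9.49]
(555.5, -248.8, 80, 22, 0) -> xyz [-156.8   41.2  116.2] r [0.84 1.47 9.49]
(555.5, -248.8, 27.5, 22, 0) -> xyz [-147.9   41.1  168. ] r [0.84 1.47 9.49]
```

View pics/s3.png

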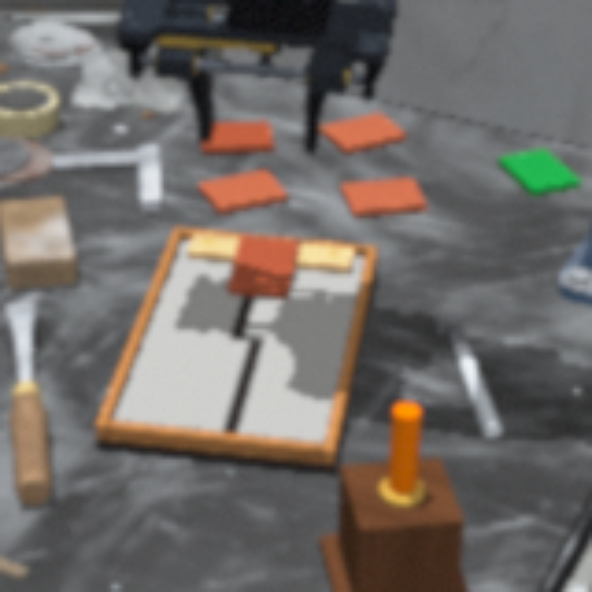

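The first slip leans on the batten, square and centred (crop about (268,265)). Next slip.

Call:
{"op": "apply_moves", "data": {
  "rows": [
    {"x":-165,"y":41.4,"z":67,"rx":0.84,"ry":1.47,"rz":9.49,"claw":50},
    {"x":-165,"y":41.4,"z":67,"rx":0.84,"ry":1.47,"rz":9.49,"claw":50},
    {"x":-165,"y":41.4,"z":67,"rx":0.84,"ry":1.47,"rz":9.49,"claw":50},
    {"x":-165,"y":41.4,"z":67,"rx":0.84,"ry":1.47,"rz":9.49,"claw":50},
    {"x":-165,"y":41.4,"z":67,"rx":0.84,"ry":1.47,"rz":9.49,"claw":50},
    {"x":-157,"y":41.2,"z":116,"rx":0.84,"ry":1.47,"rz":9.49,"claw":50},
    {"x":-157,"y":41.2,"z":116,"rx":0.84,"ry":1.47,"rz":9.49,"claw":50},
    {"x":-157,"y":41.2,"z":116,"rx":0.84,"ry":1.47,"rz":9.49,"claw":50},
    {"x":-157,"y":41.2,"z":116,"rx":0.84,"ry":1.47,"rz":9.49,"claw":50}
  ]
}}

```text
time_s: 29.92
position: [0.5552, -0.2492, 0.0801]
tcp_rot: [[0.927, 0.375, -0.001], [0.375, -0.927, -0.0], [-0.002, -0.0, -1.0]]
force: [-0.2, 0.2, -0.1]
opening: 0.808
grasp_force: 0.0
```

Run:
```python
from h import *
go((555.5,-248.8,27.5,22,0))
```

```text
at [ 555.2 -249.2   80.1] t 29.93 j [-35.  42.  92.  -0.  47.  33.]
(555.5, -248.8, 27.5, 22, 0) -> xyz [ 0.5 -0.3 52.6] r [-0.    0.01  0.01]
```

Call:
{"op": "apply_moves", "data": {
  "rows": [
    {"x":0.5,"y":0,"z":22,"rx":0,"ry":0,"rz":0,"claw":50},
    {"x":0.5,"y":0,"z":42,"rx":0,"ry":0,"rz":0,"claw":50},
    {"x":0.5,"y":0,"z":52.5,"rx":0,"ry":0,"rz":0,"claw":50},
    {"x":0.5,"y":0,"z":52.5,"rx":0,"ry":0,"rz":0,"claw":50},
    {"x":0.5,"y":0,"z":52.5,"rx":0,"ry":0,"rz":0,"claw":255},
    {"x":0.5,"y":0,"z":52.5,"rx":0,"ry":0,"rz":0,"claw":255},
    {"x":0.5,"y":0,"z":52.5,"rx":0,"ry":0,"rz":0,"claw":255},
    {"x":0.5,"y":0,"z":52.5,"rx":0,"ry":0,"rz":0,"claw":255},
    {"x":0.5,"y":0,"z":52.5,"rx":0,"ry":0,"rz":0,"claw":255},
    {"x":0.5,"y":0,"z":52.5,"rx":0,"ry":0,"rz":0,"claw":255}
  ]
}}

```text
time_s: 31.18
position: [0.5546, -0.2487, 0.0263]
tcp_rot: [[0.927, 0.374, -0.003], [0.374, -0.927, 0.001], [-0.003, -0.002, -1.0]]
force: [0.2, 0.0, 0.9]
opening: 0.544
grasp_force: 30.0
```

Run:
```python
from h import *
print(read_state()['opening'])
go(place(-44,0,28,60))
```

```text
0.5437268775965226
at [ 554.6 -248.7   26.3] t 31.18 j [-35.  47.  92.  -0.  41.  33.]
(np.float64(551.2), np.float64(-47.3), np.float64(108.5), 79.1, np.float64(10.75)) -> xyz [  72.  -188.3  -82. ] r [-0.92 -1.63 -9.49]
```

Call:
{"op": "apply_moves", "data": {
  "rows": [
    {"x":0,"y":0,"z":-40,"rx":0,"ry":0,"rz":0,"claw":255},
    {"x":0,"y":0,"z":-80,"rx":0,"ry":0,"rz":0,"claw":255},
    {"x":72,"y":-188.3,"z":-82,"rx":-0.92,"ry":-1.63,"rz":-9.49,"claw":255},
    {"x":72,"y":-188.3,"z":-82,"rx":-0.92,"ry":-1.63,"rz":-9.49,"claw":255},
    {"x":72,"y":-188.3,"z":-82,"rx":-0.92,"ry":-1.63,"rz":-9.49,"claw":255},
    {"x":72,"y":-188.3,"z":-82,"rx":-0.92,"ry":-1.63,"rz":-9.49,"claw":255},
    {"x":72,"y":-188.3,"z":-82,"rx":-0.92,"ry":-1.63,"rz":-9.49,"claw":255},
    {"x":72,"y":-188.3,"z":-82,"rx":-0.92,"ry":-1.63,"rz":-9.49,"claw":255},
    {"x":72,"y":-188.3,"z":-82,"rx":-0.92,"ry":-1.63,"rz":-9.49,"claw":255},
    {"x":72,"y":-188.3,"z":-82,"rx":-0.92,"ry":-1.63,"rz":-9.49,"claw":255}
  ]
}}

```text
time_s: 32.42
position: [0.5512, -0.0473, 0.1084]
tcp_rot: [[0.187, 0.982, -0.036], [0.965, -0.19, -0.183], [-0.186, -0.001, -0.983]]
force: [0.2, -0.3, -2.0]
opening: 0.545
grasp_force: 30.0
```

Call:
{"op": "apply_moves", "data": {
  "rows": [
    {"x":0,"y":0,"z":0,"rx":0,"ry":0,"rz":0,"claw":255},
    {"x":0,"y":0,"z":0,"rx":0,"ry":0,"rz":0,"claw":255}
  ]
}}

```text
time_s: 32.67
position: [0.5512, -0.0475, 0.1084]
tcp_rot: [[0.186, 0.982, -0.036], [0.965, -0.19, -0.183], [-0.186, -0.001, -0.982]]
force: [0.1, -0.3, -0.8]
opening: 0.547
grasp_force: 30.0
```

Run:
```python
from h import *
go(place(-44,0,26.8),place(-44,0,26.8,20))
```

```text
at [551.2 -47.5 108.4] t 32.67 j [-11.  37.  98. -15.  46.  11.]
(np.float64(551.1), np.float64(-47.5), np.float64(47.3), 79.1, np.float64(10.75)) -> xyz [11.4 -0.1 60.1] r [-0.01 -0.   -0.01]
(np.float64(551.1), np.float64(-47.5), np.float64(67.3), 79.1, np.float64(10.75)) -> xyz [ 7.6 -0.1 40.4] r [-0.01 -0.   -0.01]
```

Call:
{"op": "apply_moves", "data": {
  "rows": [
    {"x":4,"y":0,"z":20,"rx":0,"ry":0,"rz":0,"claw":255},
    {"x":7.6,"y":0,"z":40,"rx":0,"ry":0,"rz":0,"claw":255},
    {"x":9.5,"y":0,"z":50,"rx":0,"ry":0,"rz":0,"claw":255},
    {"x":10.6,"y":0,"z":56,"rx":0,"ry":0,"rz":0,"claw":255},
    {"x":11.4,"y":0,"z":60,"rx":0,"ry":0,"rz":0,"claw":255},
    {"x":11.4,"y":0,"z":60,"rx":0,"ry":0,"rz":0,"claw":255},
    {"x":11.4,"y":0,"z":60,"rx":0,"ry":0,"rz":0,"claw":255}
  ]
}}

```text
time_s: 33.55
position: [0.5515, -0.0472, 0.0478]
tcp_rot: [[0.186, 0.982, -0.035], [0.965, -0.189, -0.183], [-0.187, 0.0, -0.982]]
force: [-0.1, -0.3, -0.3]
opening: 0.547
grasp_force: 30.0
```

Run:
```python
from h import *
go(place(-44,0,26.8));print(read_state()['force'])
```

```text
at [551.5 -47.2  47.8] t 33.55 j [-11.  43.  99. -17.  39.  14.]
(np.float64(551.1), np.float64(-47.5), np.float64(47.3), 79.1, np.float64(10.75)) -> xyz [-0.2 -0.3  0.5] r [0. 0. 0.]
[-0.05092592 -0.292214   -0.26746685]
```

Release, retreat, look with both cameras, and work out the next pick.

Call:
{"op": "apply_moves", "data": {
  "rows": [
    {"x":0,"y":0,"z":1,"rx":0,"ry":0,"rz":0,"claw":255},
    {"x":0,"y":0,"z":1,"rx":0,"ry":0,"rz":0,"claw":255},
    {"x":0,"y":0,"z":1,"rx":0,"ry":0,"rz":0,"claw":110},
    {"x":0,"y":0,"z":1,"rx":0,"ry":0,"rz":0,"claw":50},
    {"x":0,"y":0,"z":1,"rx":0,"ry":0,"rz":0,"claw":50},
    {"x":0,"y":0,"z":1,"rx":0,"ry":0,"rz":0,"claw":50},
    {"x":0,"y":0,"z":-30,"rx":0,"ry":0,"rz":0,"claw":50},
    {"x":0,"y":0,"z":-80,"rx":0,"ry":0,"rz":0,"claw":50},
    {"x":0,"y":0,"z":-110,"rx":0,"ry":0,"rz":0,"claw":50},
    {"x":0,"y":0,"z":-110,"rx":0,"ry":0,"rz":0,"claw":50}
  ]
}}

```text
time_s: 34.8
position: [0.5568, -0.0269, 0.1579]
tcp_rot: [[0.186, 0.982, -0.03], [0.965, -0.188, -0.184], [-0.186, 0.005, -0.982]]
force: [0.5, -0.5, -0.1]
opening: 0.801
grasp_force: 0.0
```

```bash
cat >> h.py <<'E'
def slips():
    for n,h,s in(("side",9,130),("top",11,85)):
        p,d=capture(n);H=hsv(p)
        print(n,rects(camera_params(n),(H[...,0]<h)&(H[...,1]>s)&(H[...,2]>100),.008,60))
    return p
E
python3 - <<'E'
from h import *
slips()
go((434.6,-239,130,9.7,0),(434.6,-239,80,9.7,0))
E
```

```text
side [(545.4, -104.0, 132.3, 45.8, 81.6), (435.4, -238.6, 63.3, 52.1, 10.9), (560.6, -350.4, 60.6, 50.9, -0.3)]
top [(442.8, -357.6, 63.9, 47.9, 25.2), (434.2, -239.3, 62.8, 48.0, 9.5), (558.2, -350.4, 64.5, 46.4, 1.9), (547.5, -85.1, 85.6, 48.6, 79.7)]
at [554.7 -27.  155.2] t 34.9 j [ -9.  33.  96. -14.  52.  11.]
(434.6, -239, 130, 9.7, 0) -> xyz [-222.1  -77.8   67.9] r [ 1.08  1.57 11.53]
(434.6, -239, 80, 9.7, 0) -> xyz [-212.8  -77.7  117. ] r [ 1.08  1.57 11.53]
```

Call:
{"op": "apply_moves", "data": {
  "rows": [
    {"x":-222,"y":-77.8,"z":68,"rx":1.08,"ry":1.57,"rz":11.53,"claw":50},
    {"x":-222,"y":-77.8,"z":68,"rx":1.08,"ry":1.57,"rz":11.53,"claw":50},
    {"x":-222,"y":-77.8,"z":68,"rx":1.08,"ry":1.57,"rz":11.53,"claw":50},
    {"x":-222,"y":-77.8,"z":68,"rx":1.08,"ry":1.57,"rz":11.53,"claw":50},
    {"x":-222,"y":-77.8,"z":68,"rx":1.08,"ry":1.57,"rz":11.53,"claw":50},
    {"x":-222,"y":-77.8,"z":68,"rx":1.08,"ry":1.57,"rz":11.53,"claw":50},
    {"x":-213,"y":-77.7,"z":117,"rx":1.08,"ry":1.57,"rz":11.53,"claw":50},
    {"x":-213,"y":-77.7,"z":117,"rx":1.08,"ry":1.57,"rz":11.53,"claw":50},
    {"x":-213,"y":-77.7,"z":117,"rx":1.08,"ry":1.57,"rz":11.53,"claw":50},
    {"x":-213,"y":-77.7,"z":117,"rx":1.08,"ry":1.57,"rz":11.53,"claw":50}
  ]
}}

```text
time_s: 36.15
position: [0.4357, -0.2396, 0.0815]
tcp_rot: [[0.985, 0.17, 0.002], [0.17, -0.985, -0.002], [0.001, 0.002, -1.0]]
force: [-1.3, -0.7, 0.7]
opening: 0.8
grasp_force: 0.0
```

Run:
```python
from h import *
go((434.6,-239,27.5,9.7,0))
```

```text
at [ 435.7 -239.6   81.5] t 36.15 j [-42.  36. 108.  -0.  35.  39.]
(434.6, -239, 27.5, 9.7, 0) -> xyz [-1.1 -0.8 54. ] r [ 0.02 -0.01  0.01]
```

Call:
{"op": "apply_moves", "data": {
  "rows": [
    {"x":-1,"y":-0.5,"z":22,"rx":0,"ry":0,"rz":0,"claw":50},
    {"x":-1,"y":-0.5,"z":42,"rx":0,"ry":0,"rz":0,"claw":50},
    {"x":-1,"y":-0.5,"z":53,"rx":0,"ry":0,"rz":0,"claw":50},
    {"x":-1,"y":-0.5,"z":53,"rx":0,"ry":0,"rz":0,"claw":50},
    {"x":-1,"y":-0.5,"z":53,"rx":0,"ry":0,"rz":0,"claw":255},
    {"x":-1,"y":-0.5,"z":53,"rx":0,"ry":0,"rz":0,"claw":255},
    {"x":-1,"y":-0.5,"z":53,"rx":0,"ry":0,"rz":0,"claw":255},
    {"x":-1,"y":-0.5,"z":53,"rx":0,"ry":0,"rz":0,"claw":255},
    {"x":-1,"y":-0.5,"z":53,"rx":0,"ry":0,"rz":0,"claw":255},
    {"x":-1,"y":-0.5,"z":53,"rx":0,"ry":0,"rz":0,"claw":255}
  ]
}}

```text
time_s: 37.4
position: [0.4342, -0.2391, 0.0277]
tcp_rot: [[0.986, 0.169, 0.0], [0.169, -0.986, -0.0], [0.0, 0.001, -1.0]]
force: [0.4, 0.5, 5.9]
opening: 0.55
grasp_force: 30.0
```

Run:
```python
from h import *
print(read_state()['opening'])
go(place(-1,0,28,60))
```

```text
0.5498989314053423
at [ 434.2 -239.1   27.7] t 37.4 j [-42.  43. 109.  -0.  28.  39.]
(np.float64(559.3), np.float64(-5.1), np.float64(108.5), 79.1, np.float64(10.75)) -> xyz [ 162.8 -209.5  -80.9] r [ -1.08  -1.57 -11.53]
```

Call:
{"op": "apply_moves", "data": {
  "rows": [
    {"x":0,"y":0,"z":-40,"rx":0,"ry":0,"rz":0,"claw":255},
    {"x":0,"y":0,"z":-81,"rx":0,"ry":0,"rz":0,"claw":255},
    {"x":163,"y":-209.5,"z":-81,"rx":-1.08,"ry":-1.57,"rz":-11.53,"claw":255},
    {"x":163,"y":-209.5,"z":-81,"rx":-1.08,"ry":-1.57,"rz":-11.53,"claw":255},
    {"x":163,"y":-209.5,"z":-81,"rx":-1.08,"ry":-1.57,"rz":-11.53,"claw":255},
    {"x":163,"y":-209.5,"z":-81,"rx":-1.08,"ry":-1.57,"rz":-11.53,"claw":255},
    {"x":163,"y":-209.5,"z":-81,"rx":-1.08,"ry":-1.57,"rz":-11.53,"claw":255},
    {"x":163,"y":-209.5,"z":-81,"rx":-1.08,"ry":-1.57,"rz":-11.53,"claw":255},
    {"x":163,"y":-209.5,"z":-81,"rx":-1.08,"ry":-1.57,"rz":-11.53,"claw":255},
    {"x":163,"y":-209.5,"z":-81,"rx":-1.08,"ry":-1.57,"rz":-11.53,"claw":255}
  ]
}}

```text
time_s: 38.65
position: [0.5587, -0.0044, 0.1077]
tcp_rot: [[0.186, 0.982, -0.037], [0.965, -0.189, -0.183], [-0.186, -0.002, -0.982]]
force: [-0.2, -0.0, -0.7]
opening: 0.546
grasp_force: 30.0
```

Call:
{"op": "apply_moves", "data": {
  "rows": [
    {"x":0,"y":0,"z":0,"rx":0,"ry":0,"rz":0,"claw":255},
    {"x":0,"y":0,"z":0,"rx":0,"ry":0,"rz":0,"claw":255},
    {"x":0,"y":0,"z":0,"rx":0,"ry":0,"rz":0,"claw":255},
    {"x":0,"y":0,"z":0,"rx":0,"ry":0,"rz":0,"claw":255}
  ]
}}

```text
time_s: 39.15
position: [0.5593, -0.0051, 0.1083]
tcp_rot: [[0.186, 0.982, -0.036], [0.965, -0.19, -0.183], [-0.186, -0.001, -0.982]]
force: [-0.1, 0.4, -0.8]
opening: 0.548
grasp_force: 30.0
```

Run:
```python
from h import *
go(place(-1,0,27.7))
```

```text
at [559.3  -5.1 108.3] t 39.15 j [ -7.  38.  97. -15.  47.  14.]
(np.float64(559.3), np.float64(-5.1), np.float64(48.2), 79.1, np.float64(10.75)) -> xyz [11.2  0.  59. ] r [-0.01 -0.   -0.  ]
```

The last settle and release worked the same way each time, so this time I'll do the descent and release together.

Call:
{"op": "apply_moves", "data": {
  "rows": [
    {"x":3.8,"y":0,"z":20,"rx":0,"ry":0,"rz":0,"claw":255},
    {"x":7.5,"y":0,"z":40,"rx":0,"ry":0,"rz":0,"claw":255},
    {"x":9.5,"y":0,"z":50,"rx":0,"ry":0,"rz":0,"claw":255},
    {"x":10.5,"y":0,"z":56,"rx":0,"ry":0,"rz":0,"claw":255},
    {"x":11.2,"y":0,"z":59,"rx":0,"ry":0,"rz":0,"claw":255},
    {"x":11.2,"y":0,"z":59.5,"rx":0,"ry":0,"rz":0,"claw":255},
    {"x":11.2,"y":0,"z":60,"rx":0,"ry":0,"rz":0,"claw":255},
    {"x":11.2,"y":0,"z":60,"rx":0,"ry":0,"rz":0,"claw":255}
  ]
}}

```text
time_s: 40.15
position: [0.5595, -0.0052, 0.0476]
tcp_rot: [[0.186, 0.982, -0.035], [0.965, -0.189, -0.183], [-0.186, -0.0, -0.982]]
force: [0.1, 0.7, -0.5]
opening: 0.546
grasp_force: 30.0
```

Call:
{"op": "apply_moves", "data": {
  "rows": [
    {"x":0,"y":0,"z":0,"rx":0,"ry":0,"rz":0,"claw":255},
    {"x":0,"y":0,"z":0,"rx":0,"ry":0,"rz":0,"claw":110},
    {"x":0,"y":0,"z":0,"rx":0,"ry":0,"rz":0,"claw":50},
    {"x":0,"y":0,"z":0,"rx":0,"ry":0,"rz":0,"claw":50},
    {"x":0,"y":0,"z":0,"rx":0,"ry":0,"rz":0,"claw":50},
    {"x":0,"y":0,"z":-30,"rx":0,"ry":0,"rz":0,"claw":50},
    {"x":0,"y":0,"z":-80,"rx":0,"ry":0,"rz":0,"claw":50},
    {"x":0,"y":0,"z":-110,"rx":0,"ry":0,"rz":0,"claw":50},
    {"x":0,"y":0,"z":-110,"rx":0,"ry":0,"rz":0,"claw":50}
  ]
}}

```text
time_s: 41.28
position: [0.565, 0.0153, 0.1578]
tcp_rot: [[0.186, 0.982, -0.03], [0.965, -0.188, -0.183], [-0.186, 0.005, -0.983]]
force: [0.1, 0.4, -0.8]
opening: 0.801
grasp_force: 0.0
```

Run:
```python
from h import *
slips()
go((559,-350.4,130,2,0),(559,-350.4,80,2,0))
```

```text
side [(549.7, -81.8, 174.6, 47.4, 79.2)]
top [(442.8, -357.6, 63.9, 47.9, 25.2), (558.1, -350.4, 64.5, 46.5, 1.7), (553.0, -58.1, 140.4, 49.0, 79.1)]
at [562.7  15.  155. ] t 41.38 j [ -4.  34.  94. -13.  54.  14.]
(559, -350.4, 130, 2, 0) -> xyz [-348.6   65.5   91.6] r [ 1.2   1.52 12.81]
(559, -350.4, 80, 2, 0) -> xyz [-339.3   65.5  140.7] r [ 1.2   1.52 12.81]
```

Call:
{"op": "apply_moves", "data": {
  "rows": [
    {"x":-348.5,"y":65.5,"z":91.5,"rx":1.2,"ry":1.52,"rz":12.81,"claw":50},
    {"x":-348.5,"y":65.5,"z":91.5,"rx":1.2,"ry":1.52,"rz":12.81,"claw":50},
    {"x":-348.5,"y":65.5,"z":91.5,"rx":1.2,"ry":1.52,"rz":12.81,"claw":50},
    {"x":-348.5,"y":65.5,"z":91.5,"rx":1.2,"ry":1.52,"rz":12.81,"claw":50},
    {"x":-348.5,"y":65.5,"z":91.5,"rx":1.2,"ry":1.52,"rz":12.81,"claw":50},
    {"x":-348.5,"y":65.5,"z":91.5,"rx":1.2,"ry":1.52,"rz":12.81,"claw":50},
    {"x":-348.5,"y":65.5,"z":91.5,"rx":1.2,"ry":1.52,"rz":12.81,"claw":50},
    {"x":-348.5,"y":65.5,"z":91.5,"rx":1.2,"ry":1.52,"rz":12.81,"claw":50},
    {"x":-339,"y":65.5,"z":140.5,"rx":1.2,"ry":1.52,"rz":12.81,"claw":50},
    {"x":-339,"y":65.5,"z":140.5,"rx":1.2,"ry":1.52,"rz":12.81,"claw":50}
  ]
}}

```text
time_s: 42.62
position: [0.5563, -0.3463, 0.0758]
tcp_rot: [[0.999, 0.038, -0.009], [0.038, -0.999, 0.008], [-0.009, -0.009, -1.0]]
force: [0.7, -0.2, -1.3]
opening: 0.801
grasp_force: 0.0
```

Call:
{"op": "apply_moves", "data": {
  "rows": [
    {"x":0,"y":0,"z":0,"rx":0,"ry":0,"rz":0,"claw":50},
    {"x":0,"y":0,"z":0,"rx":0,"ry":0,"rz":0,"claw":50}
  ]
}}

```text
time_s: 42.88
position: [0.5607, -0.3504, 0.0823]
tcp_rot: [[0.999, 0.036, 0.003], [0.036, -0.999, -0.002], [0.002, 0.002, -1.0]]
force: [-1.2, -0.0, 0.3]
opening: 0.804
grasp_force: 0.0
```

Run:
```python
from h import *
go((559,-350.4,27.5,2,0))
```

```text
at [ 560.7 -350.4   82.3] t 42.88 j [-42.  45.  83.   0.  52.  46.]
(559, -350.4, 27.5, 2, 0) -> xyz [-1.8 -0.2 54.7] r [ 0.02 -0.02  0.01]
```

Call:
{"op": "apply_moves", "data": {
  "rows": [
    {"x":-1,"y":0,"z":22,"rx":0,"ry":0,"rz":0,"claw":50},
    {"x":-1,"y":0,"z":42,"rx":0,"ry":0,"rz":0,"claw":50},
    {"x":-1,"y":0,"z":53,"rx":0,"ry":0,"rz":0,"claw":50},
    {"x":-1,"y":0,"z":53,"rx":0,"ry":0,"rz":0,"claw":50},
    {"x":-1,"y":0,"z":53,"rx":0,"ry":0,"rz":0,"claw":255},
    {"x":-1,"y":0,"z":53,"rx":0,"ry":0,"rz":0,"claw":255},
    {"x":-1,"y":0,"z":53,"rx":0,"ry":0,"rz":0,"claw":255},
    {"x":-1,"y":0,"z":53,"rx":0,"ry":0,"rz":0,"claw":255},
    {"x":-1,"y":0,"z":53,"rx":0,"ry":0,"rz":0,"claw":255},
    {"x":-1,"y":0,"z":53,"rx":0,"ry":0,"rz":0,"claw":255}
  ]
}}

```text
time_s: 44.12
position: [0.5586, -0.3501, 0.0278]
tcp_rot: [[0.999, 0.035, 0.0], [0.035, -0.999, 0.0], [0.0, -0.0, -1.0]]
force: [-1.0, 0.9, 4.3]
opening: 0.54
grasp_force: 29.8
```

Run:
```python
from h import *
print(read_state()['opening'])
go(place(42,0,28,60))
```

```text
0.5402748584078239
at [ 558.6 -350.1   27.8] t 44.12 j [-42.  49.  84.   0.  47.  46.]
(np.float64(567.4), np.float64(37.2), np.float64(108.5), 79.1, np.float64(10.75)) -> xyz [  22.4 -386.8  -80.5] r [ -1.21  -1.52 -12.81]
```

Call:
{"op": "apply_moves", "data": {
  "rows": [
    {"x":0,"y":0,"z":-40,"rx":0,"ry":0,"rz":0,"claw":255},
    {"x":0,"y":0,"z":-81,"rx":0,"ry":0,"rz":0,"claw":255},
    {"x":22.5,"y":-387,"z":-81,"rx":-1.21,"ry":-1.52,"rz":-12.81,"claw":255},
    {"x":22.5,"y":-387,"z":-81,"rx":-1.21,"ry":-1.52,"rz":-12.81,"claw":255},
    {"x":22.5,"y":-387,"z":-81,"rx":-1.21,"ry":-1.52,"rz":-12.81,"claw":255},
    {"x":22.5,"y":-387,"z":-81,"rx":-1.21,"ry":-1.52,"rz":-12.81,"claw":255},
    {"x":22.5,"y":-387,"z":-81,"rx":-1.21,"ry":-1.52,"rz":-12.81,"claw":255},
    {"x":22.5,"y":-387,"z":-81,"rx":-1.21,"ry":-1.52,"rz":-12.81,"claw":255},
    {"x":22.5,"y":-387,"z":-81,"rx":-1.21,"ry":-1.52,"rz":-12.81,"claw":255},
    {"x":22.5,"y":-387,"z":-81,"rx":-1.21,"ry":-1.52,"rz":-12.81,"claw":255}
  ]
}}

```text
time_s: 45.38
position: [0.5674, 0.0391, 0.1082]
tcp_rot: [[0.182, 0.983, -0.035], [0.965, -0.185, -0.184], [-0.187, 0.0, -0.982]]
force: [0.1, -0.4, -1.4]
opening: 0.541
grasp_force: 29.8
```

Call:
{"op": "apply_moves", "data": {
  "rows": [
    {"x":0,"y":0,"z":0,"rx":0,"ry":0,"rz":0,"claw":255},
    {"x":0,"y":0,"z":0,"rx":0,"ry":0,"rz":0,"claw":255},
    {"x":0,"y":0,"z":0,"rx":0,"ry":0,"rz":0,"claw":255},
    {"x":0,"y":0,"z":0,"rx":0,"ry":0,"rz":0,"claw":255}
  ]
}}

```text
time_s: 45.88
position: [0.5676, 0.0366, 0.1086]
tcp_rot: [[0.187, 0.982, -0.035], [0.964, -0.191, -0.184], [-0.187, 0.0, -0.982]]
force: [-0.3, 0.3, 0.0]
opening: 0.538
grasp_force: 29.8
```

Run:
```python
from h import *
go(place(42,0,27.8))
```

```text
at [567.6  36.6 108.6] t 45.88 j [ -2.  38.  95. -14.  49.  18.]
(np.float64(567.4), np.float64(37.1), np.float64(48.3), 79.1, np.float64(10.75)) -> xyz [11.7 -0.3 59.1] r [-0.    0.   -0.02]
```

Call:
{"op": "apply_moves", "data": {
  "rows": [
    {"x":3.8,"y":0,"z":20,"rx":0,"ry":0,"rz":0,"claw":255},
    {"x":7.5,"y":0,"z":40,"rx":0,"ry":0,"rz":0,"claw":255},
    {"x":9.8,"y":-0.3,"z":50,"rx":0,"ry":0,"rz":0,"claw":255},
    {"x":11,"y":-0.3,"z":56,"rx":0,"ry":0,"rz":0,"claw":255},
    {"x":11.7,"y":-0.3,"z":59,"rx":0,"ry":0,"rz":0,"claw":255},
    {"x":11.7,"y":-0.3,"z":59.5,"rx":0,"ry":0,"rz":0,"claw":255},
    {"x":11.7,"y":-0.3,"z":60,"rx":0,"ry":0,"rz":0,"claw":255},
    {"x":11.7,"y":-0.3,"z":60,"rx":0,"ry":0,"rz":0,"claw":255}
  ]
}}

```text
time_s: 46.88
position: [0.5674, 0.0376, 0.0478]
tcp_rot: [[0.186, 0.982, -0.035], [0.965, -0.189, -0.184], [-0.187, 0.001, -0.982]]
force: [-0.3, -0.2, 1.4]
opening: 0.538
grasp_force: 29.9
```

Call:
{"op": "apply_moves", "data": {
  "rows": [
    {"x":0,"y":0,"z":0,"rx":0,"ry":0,"rz":0,"claw":255},
    {"x":0,"y":0,"z":0,"rx":0,"ry":0,"rz":0,"claw":110},
    {"x":0,"y":0,"z":0,"rx":0,"ry":0,"rz":0,"claw":50},
    {"x":0,"y":0,"z":0,"rx":0,"ry":0,"rz":0,"claw":50},
    {"x":0,"y":0,"z":0,"rx":0,"ry":0,"rz":0,"claw":50},
    {"x":0,"y":0,"z":-30,"rx":0,"ry":0,"rz":0,"claw":50},
    {"x":0,"y":0,"z":-80,"rx":0,"ry":0,"rz":0,"claw":50},
    {"x":0,"y":0,"z":-110,"rx":0,"ry":0,"rz":0,"claw":50},
    {"x":0,"y":0,"z":-110,"rx":0,"ry":0,"rz":0,"claw":50}
  ]
}}

```text
time_s: 48.0
position: [0.573, 0.0583, 0.1581]
tcp_rot: [[0.186, 0.982, -0.029], [0.965, -0.188, -0.184], [-0.186, 0.006, -0.983]]
force: [0.5, -0.0, 0.3]
opening: 0.806
grasp_force: 0.0
```

Run:
```python
from h import *
slips()
go((443.3,-357.5,140,24.5,0),(443.3,-357.5,80,24.5,0))
```

```text
side [(555.7, -44.6, 251.1, 47.8, 81.0)]
top [(442.8, -357.6, 63.9, 47.9, 25.2), (554.1, -51.9, 153.0, 49.2, 79.4), (570.7, 48.3, 47.4, 34.0, -4.7)]
at [570.6  57.9 155.1] t 48.1 j [ -0.  35.  92. -13.  56.  18.]
(443.3, -357.5, 140, 24.5, 0) -> xyz [-421.5  -46.5   95.8] r [0.85 1.66 9.07]
(443.3, -357.5, 80, 24.5, 0) -> xyz [-410.3  -46.5  154.7] r [0.85 1.66 9.07]
```

Call:
{"op": "apply_moves", "data": {
  "rows": [
    {"x":-421.5,"y":-46.5,"z":96,"rx":0.85,"ry":1.66,"rz":9.07,"claw":50},
    {"x":-421.5,"y":-46.5,"z":96,"rx":0.85,"ry":1.66,"rz":9.07,"claw":50},
    {"x":-421.5,"y":-46.5,"z":96,"rx":0.85,"ry":1.66,"rz":9.07,"claw":50},
    {"x":-421.5,"y":-46.5,"z":96,"rx":0.85,"ry":1.66,"rz":9.07,"claw":50},
    {"x":-421.5,"y":-46.5,"z":96,"rx":0.85,"ry":1.66,"rz":9.07,"claw":50},
    {"x":-421.5,"y":-46.5,"z":96,"rx":0.85,"ry":1.66,"rz":9.07,"claw":50},
    {"x":-421.5,"y":-46.5,"z":96,"rx":0.85,"ry":1.66,"rz":9.07,"claw":50},
    {"x":-421.5,"y":-46.5,"z":96,"rx":0.85,"ry":1.66,"rz":9.07,"claw":50},
    {"x":-410.5,"y":-46.5,"z":155,"rx":0.85,"ry":1.66,"rz":9.07,"claw":50},
    {"x":-410.5,"y":-46.5,"z":155,"rx":0.85,"ry":1.66,"rz":9.07,"claw":50}
  ]
}}

```text
time_s: 49.35
position: [0.4401, -0.353, 0.0742]
tcp_rot: [[0.91, 0.415, -0.01], [0.415, -0.91, 0.012], [-0.004, -0.015, -1.0]]
force: [0.2, 1.0, -0.2]
opening: 0.802
grasp_force: 0.0
```

Call:
{"op": "apply_moves", "data": {
  "rows": [
    {"x":0,"y":0,"z":0,"rx":0,"ry":0,"rz":0,"claw":50},
    {"x":0,"y":0,"z":0,"rx":0,"ry":0,"rz":0,"claw":50},
    {"x":0,"y":0,"z":0,"rx":0,"ry":0,"rz":0,"claw":50}
  ]
}}

```text
time_s: 49.72
position: [0.4448, -0.3583, 0.0822]
tcp_rot: [[0.91, 0.416, 0.003], [0.416, -0.909, -0.003], [0.002, 0.004, -1.0]]
force: [0.3, -0.5, -0.2]
opening: 0.807
grasp_force: 0.0
```

Run:
```python
from h import *
go((443.3,-357.5,27.5,24.5,0))
```

```text
at [ 444.8 -358.3   82.2] t 49.73 j [-50.  40.  97.   0.  43.  15.]
(443.3, -357.5, 27.5, 24.5, 0) -> xyz [-1.1 -1.6 54.7] r [ 0.04 -0.01  0.01]
```

Call:
{"op": "apply_moves", "data": {
  "rows": [
    {"x":-1,"y":-1,"z":22,"rx":0,"ry":0,"rz":0,"claw":50},
    {"x":-1,"y":-1,"z":42,"rx":0,"ry":0,"rz":0,"claw":50},
    {"x":-1,"y":-1,"z":53,"rx":0,"ry":0,"rz":0,"claw":50},
    {"x":-1,"y":-1,"z":53,"rx":0,"ry":0,"rz":0,"claw":50},
    {"x":-1,"y":-1,"z":53,"rx":0,"ry":0,"rz":0,"claw":255},
    {"x":-1,"y":-1,"z":53,"rx":0,"ry":0,"rz":0,"claw":255},
    {"x":-1,"y":-1,"z":53,"rx":0,"ry":0,"rz":0,"claw":255},
    {"x":-1,"y":-1,"z":53,"rx":0,"ry":0,"rz":0,"claw":255},
    {"x":-1,"y":-1,"z":53,"rx":0,"ry":0,"rz":0,"claw":255},
    {"x":-1,"y":-1,"z":53,"rx":0,"ry":0,"rz":0,"claw":255}
  ]
}}

```text
time_s: 50.98
position: [0.4427, -0.3576, 0.0275]
tcp_rot: [[0.91, 0.415, 0.001], [0.415, -0.91, -0.001], [0.001, 0.001, -1.0]]
force: [-0.6, 0.4, 4.6]
opening: 0.544
grasp_force: 30.0
```

Run:
```python
from h import *
print(read_state()['opening'])
go(place(85,0,28,60))
p=slips();cv2.imwrite("pics/t5.png",cv2.resize(p[150:255,245:380],None,fx=5,fy=5,interpolation=cv2.INTER_CUBIC)[:,:,::-1])
```

```text
0.5444352284356253
at [ 442.7 -357.6   27.5] t 50.98 j [-50.  45.  98.   0.  37.  15.]
(np.float64(575.6), np.float64(79.4), np.float64(108.5), 79.1, np.float64(10.75)) -> xyz [ 302.3 -342.3  -81.3] r [-0.84 -1.65 -9.07]
side [(555.8, -45.0, 251.2, 48.1, 81.0), (461.6, -355.5, 61.4, 39.5, 81.2)]
top [(554.2, -51.5, 152.3, 49.2, 79.4), (571.6, 63.6, 64.7, 47.2, 85.7)]
```

View pics/t5.png

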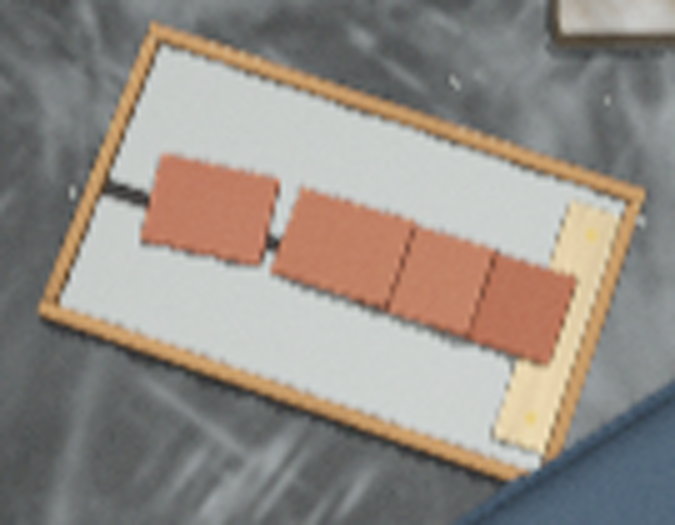

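The fourth slip has been knocked forward; it lies flat at crop (210,210), no longer on the row. The fifth slip hasn't been lifted yet, so I'll let it go, fix the fourth first, and then come back.

Call:
{"op": "apply_moves", "data": {
  "rows": [
    {"x":0,"y":0,"z":0,"rx":0,"ry":0,"rz":0,"claw":110},
    {"x":0,"y":0,"z":0,"rx":0,"ry":0,"rz":0,"claw":50},
    {"x":0,"y":0,"z":0,"rx":0,"ry":0,"rz":0,"claw":50},
    {"x":0,"y":0,"z":0,"rx":0,"ry":0,"rz":0,"claw":50},
    {"x":0,"y":0,"z":-40,"rx":0,"ry":0,"rz":0,"claw":50},
    {"x":0,"y":0,"z":-90,"rx":0,"ry":0,"rz":0,"claw":50},
    {"x":0,"y":0,"z":-110,"rx":0,"ry":0,"rz":0,"claw":50},
    {"x":0,"y":0,"z":-110,"rx":0,"ry":0,"rz":0,"claw":50}
  ]
}}

```text
time_s: 52.08
position: [0.4432, -0.3581, 0.1387]
tcp_rot: [[0.91, 0.415, 0.003], [0.415, -0.91, -0.004], [0.002, 0.005, -1.0]]
force: [0.9, -0.5, 0.4]
opening: 0.803
grasp_force: 0.0
```

Run:
```python
from h import *
p,d=capture("top");H=hsv(p);cp=camera_params("top")
r=rects(cp,(H[...,0]<11)&(H[...,1]>85)&(H[...,2]>100),.022,60);print(r)
k=[q for q in r if 40<q[1]<100][0]
a=np.radians(TA);v=np.array(k[:2])-TC
print("tray xy",v@[np.cos(a),np.sin(a)],v@[-np.sin(a),np.cos(a)])
go((k[0],k[1],140,k[4],0),(k[0],k[1],90,k[4],0))
```

```text
[(551.3, -51.7, 150.8, 48.4, 79.4), (568.6, 62.1, 63.7, 46.5, 85.7)]
tray xy 71.92352018945434 3.5647220869451615
at [ 442.5 -357.3  137.3] t 52.12 j [-50.  35.  96.   0.  49.  15.]
(568.6, 62.1, 140, 85.7, 0) -> xyz [ 288.9 -329.2   -3. ] r [  0.02   0.   -10.2 ]
(568.6, 62.1, 90, 85.7, 0) -> xyz [ 288.8 -329.3   47. ] r [  0.02   0.   -10.2 ]
```

Call:
{"op": "apply_moves", "data": {
  "rows": [
    {"x":289,"y":-329,"z":-3,"rx":0,"ry":0,"rz":-10.2,"claw":50},
    {"x":289,"y":-329,"z":-3,"rx":0,"ry":0,"rz":-10.2,"claw":50},
    {"x":289,"y":-329,"z":-3,"rx":0,"ry":0,"rz":-10.2,"claw":50},
    {"x":289,"y":-329,"z":-3,"rx":0,"ry":0,"rz":-10.2,"claw":50},
    {"x":289,"y":-329,"z":-3,"rx":0,"ry":0,"rz":-10.2,"claw":50},
    {"x":289,"y":-329,"z":-3,"rx":0,"ry":0,"rz":-10.2,"claw":50},
    {"x":289,"y":-329,"z":-3,"rx":0,"ry":0,"rz":-10.2,"claw":50},
    {"x":289,"y":-329,"z":-3,"rx":0,"ry":0,"rz":-10.2,"claw":50},
    {"x":289,"y":-329,"z":40,"rx":0,"ry":0,"rz":-10.2,"claw":50},
    {"x":289,"y":-329,"z":47,"rx":0,"ry":0,"rz":-10.2,"claw":50}
  ]
}}

```text
time_s: 53.38
position: [0.5655, 0.0614, 0.0865]
tcp_rot: [[0.075, 0.997, -0.008], [0.997, -0.075, 0.0], [-0.0, -0.008, -1.0]]
force: [1.0, -0.4, -0.1]
opening: 0.804
grasp_force: 0.0
```

Call:
{"op": "apply_moves", "data": {
  "rows": [
    {"x":0,"y":0,"z":0,"rx":0,"ry":0,"rz":0,"claw":50},
    {"x":0,"y":0,"z":0,"rx":0,"ry":0,"rz":0,"claw":50},
    {"x":0,"y":0,"z":0,"rx":0,"ry":0,"rz":0,"claw":50},
    {"x":0,"y":0,"z":0,"rx":0,"ry":0,"rz":0,"claw":50}
  ]
}}

```text
time_s: 53.88
position: [0.5692, 0.0618, 0.0908]
tcp_rot: [[0.075, 0.997, 0.002], [0.997, -0.075, -0.0], [-0.0, 0.002, -1.0]]
force: [-0.2, 0.3, -0.7]
opening: 0.805
grasp_force: 0.0
```

Run:
```python
from h import *
go((568.6,62.1,41.5,85.7,0))
```

```text
at [569.2  61.8  90.8] t 53.88 j [-5. 39. 97. -0. 44. -1.]
(568.6, 62.1, 41.5, 85.7, 0) -> xyz [ 0.3 -0.8 49.3] r [0.02 0.   0.  ]
```

Call:
{"op": "apply_moves", "data": {
  "rows": [
    {"x":0,"y":-0.5,"z":20,"rx":0,"ry":0,"rz":0,"claw":50},
    {"x":0,"y":-0.5,"z":40,"rx":0,"ry":0,"rz":0,"claw":50},
    {"x":0,"y":-0.5,"z":48.5,"rx":0,"ry":0,"rz":0,"claw":50},
    {"x":0,"y":-0.5,"z":48.5,"rx":0,"ry":0,"rz":0,"claw":50},
    {"x":0,"y":-0.5,"z":48.5,"rx":0,"ry":0,"rz":0,"claw":255},
    {"x":0,"y":-0.5,"z":48.5,"rx":0,"ry":0,"rz":0,"claw":255},
    {"x":0,"y":-0.5,"z":48.5,"rx":0,"ry":0,"rz":0,"claw":255},
    {"x":0,"y":-0.5,"z":48.5,"rx":0,"ry":0,"rz":0,"claw":255},
    {"x":0,"y":-0.5,"z":48.5,"rx":0,"ry":0,"rz":0,"claw":255},
    {"x":0,"y":-0.5,"z":48.5,"rx":0,"ry":0,"rz":0,"claw":255}
  ]
}}

```text
time_s: 55.12
position: [0.5687, 0.062, 0.0419]
tcp_rot: [[0.074, 0.997, 0.002], [0.997, -0.074, -0.0], [-0.0, 0.002, -1.0]]
force: [-0.1, 0.3, 5.5]
opening: 0.543
grasp_force: 30.0
```

Run:
```python
from h import *
s=read_state();print(s['opening'],s['grasp_force'])
go(place(42,0,28,60))
```

```text
0.5433170787232822 30.002267360687256
at [568.7  62.   41.9] t 55.12 j [-5. 44. 98. -0. 38. -1.]
(np.float64(567.4), np.float64(37.2), np.float64(108.5), 79.1, np.float64(10.75)) -> xyz [-24.8   0.6 -66.6] r [ 0.12 -1.79  1.1 ]
```

Call:
{"op": "apply_moves", "data": {
  "rows": [
    {"x":0,"y":0,"z":-30,"rx":0,"ry":0,"rz":0,"claw":255},
    {"x":0,"y":0,"z":-66,"rx":0,"ry":0,"rz":0,"claw":255},
    {"x":-25,"y":0.6,"z":-66.5,"rx":0.12,"ry":-1.79,"rz":1.1,"claw":255},
    {"x":-25,"y":0.6,"z":-66.5,"rx":0.12,"ry":-1.79,"rz":1.1,"claw":255},
    {"x":-25,"y":0.6,"z":-66.5,"rx":0.12,"ry":-1.79,"rz":1.1,"claw":255},
    {"x":-25,"y":0.6,"z":-66.5,"rx":0.12,"ry":-1.79,"rz":1.1,"claw":255},
    {"x":-25,"y":0.6,"z":-66.5,"rx":0.12,"ry":-1.79,"rz":1.1,"claw":255},
    {"x":-25,"y":0.6,"z":-66.5,"rx":0.12,"ry":-1.79,"rz":1.1,"claw":255}
  ]
}}

```text
time_s: 56.12
position: [0.5669, 0.0368, 0.1078]
tcp_rot: [[0.186, 0.982, -0.037], [0.965, -0.19, -0.183], [-0.187, -0.001, -0.982]]
force: [0.1, -0.9, -0.3]
opening: 0.543
grasp_force: 30.0
```

Run:
```python
from h import *
go(place(42,0,27.9))
```

```text
at [566.9  36.8 107.8] t 56.12 j [ -2.  38.  95. -14.  49.  18.]
(np.float64(567.4), np.float64(37.2), np.float64(48.4), 79.1, np.float64(10.75)) -> xyz [11.5  0.5 58.3] r [-0.01  0.   -0.  ]
```

Call:
{"op": "apply_moves", "data": {
  "rows": [
    {"x":3.8,"y":0.5,"z":20,"rx":0,"ry":0,"rz":0,"claw":255},
    {"x":7.5,"y":0.5,"z":40,"rx":0,"ry":0,"rz":0,"claw":255},
    {"x":9.8,"y":0.5,"z":50,"rx":0,"ry":0,"rz":0,"claw":255},
    {"x":11,"y":0.5,"z":56,"rx":0,"ry":0,"rz":0,"claw":255},
    {"x":11.5,"y":0.5,"z":58.5,"rx":0,"ry":0,"rz":0,"claw":255},
    {"x":11.5,"y":0.5,"z":59,"rx":0,"ry":0,"rz":0,"claw":255},
    {"x":11.5,"y":0.5,"z":59.5,"rx":0,"ry":0,"rz":0,"claw":255},
    {"x":11.5,"y":0.5,"z":59.5,"rx":0,"ry":0,"rz":0,"claw":255}
  ]
}}

```text
time_s: 57.12
position: [0.5677, 0.0371, 0.0477]
tcp_rot: [[0.186, 0.982, -0.036], [0.965, -0.189, -0.183], [-0.187, -0.0, -0.982]]
force: [0.3, -0.1, -0.2]
opening: 0.542
grasp_force: 30.0
```

Call:
{"op": "apply_moves", "data": {
  "rows": [
    {"x":0,"y":0,"z":0,"rx":0,"ry":0,"rz":0,"claw":255},
    {"x":0,"y":0,"z":0,"rx":0,"ry":0,"rz":0,"claw":110},
    {"x":0,"y":0,"z":0,"rx":0,"ry":0,"rz":0,"claw":50},
    {"x":0,"y":0,"z":0,"rx":0,"ry":0,"rz":0,"claw":50},
    {"x":0,"y":0,"z":0,"rx":0,"ry":0,"rz":0,"claw":50},
    {"x":0,"y":0,"z":0,"rx":0,"ry":0,"rz":0,"claw":50},
    {"x":0,"y":0,"z":-30,"rx":0,"ry":0,"rz":0,"claw":50},
    {"x":0,"y":0,"z":-80,"rx":0,"ry":0,"rz":0,"claw":50},
    {"x":0,"y":0,"z":-110,"rx":0,"ry":0,"rz":0,"claw":50},
    {"x":0,"y":0,"z":-110,"rx":0,"ry":0,"rz":0,"claw":50}
  ]
}}

```text
time_s: 58.38
position: [0.5733, 0.0577, 0.158]
tcp_rot: [[0.186, 0.982, -0.03], [0.965, -0.188, -0.183], [-0.186, 0.005, -0.983]]
force: [-0.7, 0.7, -0.8]
opening: 0.806
grasp_force: 0.0
```

Run:
```python
from h import *
slips()
go((443,-357.6,140,24.5,0),(443,-357.6,80,24.5,0))
```

```text
side [(554.2, -60.6, 218.0, 48.1, 79.0)]
top [(442.7, -357.5, 63.9, 47.6, 25.2), (558.3, -31.0, 195.6, 49.2, 78.9)]
at [571.   57.3 155.1] t 58.48 j [ -0.  35.  92. -13.  56.  18.]
(443, -357.6, 140, 24.5, 0) -> xyz [-421.2  -47.2   95.6] r [0.84 1.67 9.07]
(443, -357.6, 80, 24.5, 0) -> xyz [-409.9  -47.1  154.5] r [0.84 1.67 9.07]
```

The row is continuous again, and the four slips show as one block. Now the last slip.

Call:
{"op": "apply_moves", "data": {
  "rows": [
    {"x":-421,"y":-47,"z":95.5,"rx":0.84,"ry":1.67,"rz":9.07,"claw":50},
    {"x":-421,"y":-47,"z":95.5,"rx":0.84,"ry":1.67,"rz":9.07,"claw":50},
    {"x":-421,"y":-47,"z":95.5,"rx":0.84,"ry":1.67,"rz":9.07,"claw":50},
    {"x":-421,"y":-47,"z":95.5,"rx":0.84,"ry":1.67,"rz":9.07,"claw":50},
    {"x":-421,"y":-47,"z":95.5,"rx":0.84,"ry":1.67,"rz":9.07,"claw":50},
    {"x":-421,"y":-47,"z":95.5,"rx":0.84,"ry":1.67,"rz":9.07,"claw":50},
    {"x":-421,"y":-47,"z":95.5,"rx":0.84,"ry":1.67,"rz":9.07,"claw":50},
    {"x":-421,"y":-47,"z":95.5,"rx":0.84,"ry":1.67,"rz":9.07,"claw":50},
    {"x":-410,"y":-47,"z":154.5,"rx":0.84,"ry":1.67,"rz":9.07,"claw":50},
    {"x":-410,"y":-47,"z":154.5,"rx":0.84,"ry":1.67,"rz":9.07,"claw":50}
  ]
}}

```text
time_s: 59.72
position: [0.44, -0.3529, 0.0744]
tcp_rot: [[0.91, 0.415, -0.01], [0.415, -0.91, 0.013], [-0.003, -0.016, -1.0]]
force: [-0.1, 1.2, -0.9]
opening: 0.805
grasp_force: 0.0
```

Call:
{"op": "apply_moves", "data": {
  "rows": [
    {"x":0,"y":0,"z":0,"rx":0,"ry":0,"rz":0,"claw":50},
    {"x":0,"y":0,"z":0,"rx":0,"ry":0,"rz":0,"claw":50},
    {"x":0,"y":0,"z":0,"rx":0,"ry":0,"rz":0,"claw":50},
    {"x":0,"y":0,"z":0,"rx":0,"ry":0,"rz":0,"claw":50}
  ]
}}

```text
time_s: 60.22
position: [0.4442, -0.358, 0.0817]
tcp_rot: [[0.91, 0.415, 0.003], [0.415, -0.91, -0.002], [0.002, 0.003, -1.0]]
force: [-0.5, 0.2, -0.3]
opening: 0.804
grasp_force: 0.0
```

Run:
```python
from h import *
go((443,-357.6,27.5,24.5,0))
slips()
```

```text
at [ 444.2 -358.    81.7] t 60.23 j [-50.  40.  97.   0.  43.  15.]
(443, -357.6, 27.5, 24.5, 0) -> xyz [-1.  -0.9 54.2] r [ 0.02 -0.02  0.01]
side [(554.1, -61.2, 219.1, 48.1, 79.0), (443.9, -356.4, 63.9, 54.7, 23.0)]
top [(558.3, -31.1, 195.6, 49.5, 79.2)]
```

Call:
{"op": "apply_moves", "data": {
  "rows": [
    {"x":-0.5,"y":-0.5,"z":22,"rx":0,"ry":0,"rz":0,"claw":50},
    {"x":-0.5,"y":-0.5,"z":42,"rx":0,"ry":0,"rz":0,"claw":50},
    {"x":-0.5,"y":-0.5,"z":53,"rx":0,"ry":0,"rz":0,"claw":50},
    {"x":-0.5,"y":-0.5,"z":53,"rx":0,"ry":0,"rz":0,"claw":50},
    {"x":-0.5,"y":-0.5,"z":53,"rx":0,"ry":0,"rz":0,"claw":255},
    {"x":-0.5,"y":-0.5,"z":53,"rx":0,"ry":0,"rz":0,"claw":255},
    {"x":-0.5,"y":-0.5,"z":53,"rx":0,"ry":0,"rz":0,"claw":255},
    {"x":-0.5,"y":-0.5,"z":53,"rx":0,"ry":0,"rz":0,"claw":255},
    {"x":-0.5,"y":-0.5,"z":53,"rx":0,"ry":0,"rz":0,"claw":255},
    {"x":-0.5,"y":-0.5,"z":53,"rx":0,"ry":0,"rz":0,"claw":255}
  ]
}}

```text
time_s: 61.58
position: [0.4432, -0.3575, 0.0278]
tcp_rot: [[0.91, 0.415, 0.001], [0.415, -0.91, -0.0], [0.001, 0.001, -1.0]]
force: [-0.9, 1.9, 5.4]
opening: 0.543
grasp_force: 30.0
```

Run:
```python
from h import *
print(read_state()['opening'])
go((443,-357.6,110,24.5,0),place(85,0,28,60))
```

```text
0.5430835923209958
at [ 443.2 -357.5   27.8] t 61.58 j [-50.  45.  98.   0.  37.  15.]
(443, -357.6, 110, 24.5, 0) -> xyz [ -0.1   0.  -82.2] r [ 0.01 -0.01  0.  ]
(np.float64(575.6), np.float64(79.4), np.float64(108.5), 79.1, np.float64(10.75)) -> xyz [ 301.9 -342.5  -80.6] r [-0.84 -1.66 -9.07]
```

Call:
{"op": "apply_moves", "data": {
  "rows": [
    {"x":0,"y":0,"z":-40,"rx":0,"ry":0,"rz":0,"claw":255},
    {"x":0,"y":0,"z":-81,"rx":0,"ry":0,"rz":0,"claw":255},
    {"x":302,"y":-342.5,"z":-81,"rx":-0.84,"ry":-1.66,"rz":-9.07,"claw":255},
    {"x":302,"y":-342.5,"z":-81,"rx":-0.84,"ry":-1.66,"rz":-9.07,"claw":255},
    {"x":302,"y":-342.5,"z":-81,"rx":-0.84,"ry":-1.66,"rz":-9.07,"claw":255},
    {"x":302,"y":-342.5,"z":-81,"rx":-0.84,"ry":-1.66,"rz":-9.07,"claw":255},
    {"x":302,"y":-342.5,"z":-81,"rx":-0.84,"ry":-1.66,"rz":-9.07,"claw":255},
    {"x":302,"y":-342.5,"z":-81,"rx":-0.84,"ry":-1.66,"rz":-9.07,"claw":255},
    {"x":302,"y":-342.5,"z":-81,"rx":-0.84,"ry":-1.66,"rz":-9.07,"claw":255},
    {"x":302,"y":-342.5,"z":-81,"rx":-0.84,"ry":-1.66,"rz":-9.07,"claw":255}
  ]
}}

```text
time_s: 62.82
position: [0.5761, 0.0833, 0.1081]
tcp_rot: [[0.181, 0.983, -0.034], [0.966, -0.185, -0.182], [-0.185, -0.0, -0.983]]
force: [-0.3, -0.0, -0.3]
opening: 0.543
grasp_force: 30.0
```

Call:
{"op": "apply_moves", "data": {
  "rows": [
    {"x":0,"y":0,"z":0,"rx":0,"ry":0,"rz":0,"claw":255},
    {"x":0,"y":0,"z":0,"rx":0,"ry":0,"rz":0,"claw":255},
    {"x":0,"y":0,"z":0,"rx":0,"ry":0,"rz":0,"claw":255},
    {"x":0,"y":0,"z":0,"rx":0,"ry":0,"rz":0,"claw":255},
    {"x":0,"y":0,"z":0,"rx":0,"ry":0,"rz":0,"claw":255}
  ]
}}

```text
time_s: 63.45
position: [0.5755, 0.0787, 0.1086]
tcp_rot: [[0.187, 0.982, -0.036], [0.965, -0.19, -0.182], [-0.186, -0.001, -0.983]]
force: [-0.9, -0.6, 0.2]
opening: 0.542
grasp_force: 30.0
```

Run:
```python
from h import *
go(place(85,0,27.8))
```

```text
at [575.5  78.7 108.6] t 63.45 j [  2.  39.  92. -13.  52.  21.]
(np.float64(575.6), np.float64(79.4), np.float64(48.3), 79.1, np.float64(10.75)) -> xyz [11.9  0.  59.1] r [-0.01 -0.01 -0.01]
```

Call:
{"op": "apply_moves", "data": {
  "rows": [
    {"x":3.8,"y":0,"z":20,"rx":0,"ry":0,"rz":0,"claw":255},
    {"x":7.5,"y":0,"z":40,"rx":0,"ry":0,"rz":0,"claw":255},
    {"x":9.8,"y":0,"z":50,"rx":0,"ry":0,"rz":0,"claw":255},
    {"x":11,"y":0,"z":56,"rx":0,"ry":0,"rz":0,"claw":255},
    {"x":11.8,"y":0,"z":59,"rx":0,"ry":0,"rz":0,"claw":255},
    {"x":11.8,"y":0,"z":59.5,"rx":0,"ry":0,"rz":0,"claw":255},
    {"x":11.8,"y":0,"z":60,"rx":0,"ry":0,"rz":0,"claw":255},
    {"x":11.8,"y":0,"z":60,"rx":0,"ry":0,"rz":0,"claw":255}
  ]
}}

```text
time_s: 64.45
position: [0.5758, 0.08, 0.0477]
tcp_rot: [[0.186, 0.982, -0.035], [0.965, -0.189, -0.182], [-0.186, 0.0, -0.983]]
force: [0.3, -0.2, -0.8]
opening: 0.544
grasp_force: 30.0
```

Call:
{"op": "apply_moves", "data": {
  "rows": [
    {"x":0,"y":0,"z":0,"rx":0,"ry":0,"rz":0,"claw":255},
    {"x":0,"y":0,"z":0,"rx":0,"ry":0,"rz":0,"claw":110},
    {"x":0,"y":0,"z":0,"rx":0,"ry":0,"rz":0,"claw":50},
    {"x":0,"y":0,"z":0,"rx":0,"ry":0,"rz":0,"claw":50},
    {"x":0,"y":0,"z":0,"rx":0,"ry":0,"rz":0,"claw":50},
    {"x":0,"y":0,"z":0,"rx":0,"ry":0,"rz":0,"claw":50},
    {"x":0,"y":0,"z":-30,"rx":0,"ry":0,"rz":0,"claw":50},
    {"x":0,"y":0,"z":-80,"rx":0,"ry":0,"rz":0,"claw":50},
    {"x":0,"y":0,"z":-130,"rx":0,"ry":0,"rz":0,"claw":50},
    {"x":0,"y":0,"z":-130,"rx":0,"ry":0,"rz":0,"claw":50}
  ]
}}

```text
time_s: 65.7
position: [0.5833, 0.1046, 0.1795]
tcp_rot: [[0.187, 0.982, -0.026], [0.965, -0.188, -0.182], [-0.183, 0.009, -0.983]]
force: [0.1, -0.6, -0.5]
opening: 0.799
grasp_force: 0.0
```

Call:
{"op": "apply_moves", "data": {
  "rows": [
    {"x":-100,"y":-30,"z":-160,"rx":0,"ry":0,"rz":0,"claw":50},
    {"x":-200,"y":0,"z":-160,"rx":0,"ry":0,"rz":0,"claw":50},
    {"x":-300,"y":60,"z":-160,"rx":0,"ry":0,"rz":0,"claw":50},
    {"x":-300,"y":60,"z":-160,"rx":0,"ry":0,"rz":0,"claw":50},
    {"x":-300,"y":60,"z":-160,"rx":0,"ry":0,"rz":0,"claw":50},
    {"x":-300,"y":60,"z":-160,"rx":0,"ry":0,"rz":0,"claw":50},
    {"x":-300,"y":60,"z":-160,"rx":0,"ry":0,"rz":0,"claw":50},
    {"x":-300,"y":60,"z":-160,"rx":0,"ry":0,"rz":0,"claw":50}
  ]
}}

```text
time_s: 66.7
position: [0.5882, -0.1674, 0.3862]
tcp_rot: [[0.186, 0.982, -0.039], [0.965, -0.19, -0.18], [-0.185, -0.004, -0.983]]
force: [0.1, 0.3, -0.6]
opening: 0.805
grasp_force: 0.0
```

Run:
```python
from h import *
p=slips();ps,_=capture("side")
a=cv2.resize(p[150:260,245:380],(480,391),interpolation=cv2.INTER_CUBIC)
b=cv2.resize(ps[180:300,250:375],(315,302),interpolation=cv2.INTER_CUBIC)
o=np.zeros((391,795,3),np.uint8);o[:,:480]=a;o[:302,480:]=b
cv2.imwrite("pics/end.png",o[:,:,::-1]);go()
```

```text
side [(558.3, -37.9, 263.1, 47.8, 79.6)]
top []
at [ 588.6 -166.4  386.6] t 66.85 j [-21.  22.  74. -11.  82.  -9.]
```

View pics/end.png

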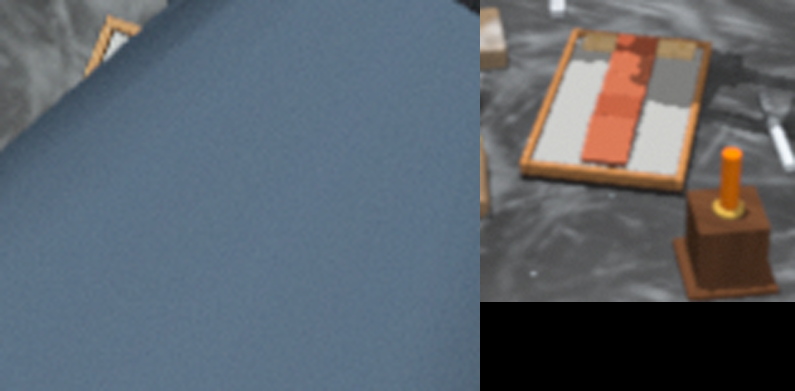

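The side crop shows one straight unbroken row and the raker home, but the arm hides the top view. I'll move it clear for a last check of pitch and tilt from depth.

Call:
{"op": "apply_moves", "data": {
  "rows": [
    {"x":-200,"y":-160,"z":30,"rx":0,"ry":0,"rz":0,"claw":50},
    {"x":-200,"y":-160,"z":30,"rx":0,"ry":0,"rz":0,"claw":50},
    {"x":-200,"y":-160,"z":30,"rx":0,"ry":0,"rz":0,"claw":50},
    {"x":-200,"y":-160,"z":30,"rx":0,"ry":0,"rz":0,"claw":50},
    {"x":-200,"y":-160,"z":30,"rx":0,"ry":0,"rz":0,"claw":50},
    {"x":-200,"y":-160,"z":30,"rx":0,"ry":0,"rz":0,"claw":50},
    {"x":-200,"y":-160,"z":30,"rx":0,"ry":0,"rz":0,"claw":50}
  ]
}}

```text
time_s: 67.72
position: [0.395, -0.3348, 0.3956]
tcp_rot: [[0.183, 0.982, -0.035], [0.965, -0.187, -0.182], [-0.185, -0.001, -0.983]]
force: [0.3, -0.1, 0.0]
opening: 0.805
grasp_force: 0.0
```

Run:
```python
from h import *
p,d=capture("top");cp=camera_params("top");H=hsv(p)
cv2.imwrite("pics/end2.png",cv2.resize(p[150:260,245:380],None,fx=5,fy=5,interpolation=cv2.INTER_CUBIC)[:,:,::-1])
print(rects(cp,(H[...,0]<11)&(H[...,1]>85)&(H[...,2]>100),.024,60))
for y in(-12,12):
  o=[]
  for x in range(-125,128,5):
    u,v=proj(cp,[*tray(x,y)/1000,.022])[0].round().astype(int)
    dd=d[v,u]; r=np.array([(u-cp['cx'])/cp['fx'],-(v-cp['cy'])/cp['fy'],-1])@cp['orientation'].T
    o.append(round(float((cp['xyz']+r*dd)[2]*1000)))
  print(y,o)
```

```text
[(559.1, -10.2, 234.9, 48.5, 79.1)]
-12 [20, 22, 29, 33, 31, 27, 29, 27, 27, 25, 29, 31, 31, 32, 30, 28, 23, 27, 27, 32, 30, 30, 31, 30, 28, 26, 26, 25, 32, 30, 31, 29, 30, 30, 30, 24, 29, 32, 31, 27, 33, 27, 28, 27, 24, 25, 25, 23, 20, 15, 14]
12 [23, 22, 29, 30, 30, 29, 29, 30, 26, 25, 32, 31, 35, 30, 31, 30, 28, 25, 29, 33, 32, 29, 30, 29, 26, 29, 27, 24, 33, 30, 29, 29, 29, 28, 26, 25, 24, 34, 29, 31, 26, 953, 31, 26, 25, 25, 23, 23, 24, 8, 8]
```

View pics/end2.png

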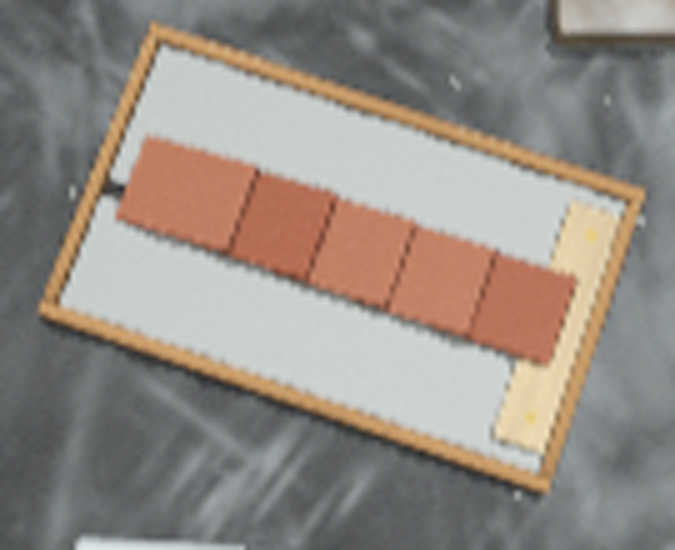

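The picture shows five slips evenly lapped in one straight row, from the batten at crop (530,310) to the far end at (190,190). They measure 235 x 48.5 mm at 79.1°, and depth shows the sawtooth slopes.

```bash
python3 -c "
from rig import *
print(hand_in())"
```

```text
the job is handed in; nothing more can be done
None
```

I raked the joint along its full length, put the raker back home in its stand, and laid all five slips in one straight lapped row; slip four got knocked out of place and I relaid it. The job is handed in at about 68 s; the hand-in returned no verdict.

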